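# Empty a salvage tray into the scrap hopper

## Task

Pull the black tray by its yellow bridge handle out from under the hood of its grey dock, and set it down, with the scrap still in it, in the middle of the blue mat and let go. Then take it by the orange tail tongue, tip both heat sinks and the transformer over its open nose into the round metal hopper without spilling any on the bench, and stand the empty tray upright in the middle of the mat again and let go. Leave the dropper bottle and the eye loupe standing where they are.

Things in the scene. Friction and masses are not known exactly. Their poses are not given: they have to be found in the camera images.
- tray: loose black plastic pouring tray, about 0.28 kg, 0.5 kg loaded (varies). Origin: centre of its underside; x to the open nose, z up. Flat floor, 3 mm, from x=-76 to +46 mm, then a 14 degree ramp to the nose edge at x=+85, z=12. 92 mm wide, walls 3 mm thick, 45 mm high. Friction about 0.6 (varies): everything slides out only when tipped well past 50 degrees. Held by bridge or tail
- bridge_grip (a point): centre of the yellow bridge handle, 95 mm above the tray's underside: a level bar across the tray (along tray y, 98 mm long over its legs), 14 mm thick along tray x and 18 mm high; grip it from straight above, fingers closing along tray x
- tail_grip (a point): grip point on the orange tongue, tray x=-96, z=+74 mm, 34 mm up it. The tongue is a plate 60 mm long, 40 wide (tray y), 10 thick; it rises backward from the tail wall's top (x=-74, z=48) at 50 degrees above level, direction (-0.643, 0, 0.766) in the tray frame. Grip with the tool tilted 40 degrees, pointing down along the tongue to the tray, one finger over, one under the plate
- tail: the orange tongue (part of the tray); origin at its root, axes as the tray's
- nose (a point): middle of the tray's open nose edge, over which the parts slide, at tray x=+85, z=+12 mm
- dock: fixed grey cradle in which the tray starts, on a 4 mm floor between rails 18 mm high, 116 apart; from x=-134 to +81 mm. Origin about under the tray's; x to its open front (the tray's nose points so too), z up. A hood, 120 mm high, roof underside 116, walls at sides and rear, covers x=-134 to -55 mm, the tail tongue beneath it: slide the tray about 80 mm along dock x before lifting
- mat: fixed thin blue mat on the bench, 190 mm (x) by 140 mm (y), 2 mm thick; origin under its centre
- hopper: fixed round metal hopper, origin at the centre of its underside; 110 mm high, open on top, mouth 160 mm across, narrowing to 132 mm at half height; floor 5 mm, wall 3 mm
- mouth (a point): centre of the hopper's mouth, level with its rim, 110 mm above the bench
- heatsink_a: bright finned aluminium heat sink 34x60x26 mm, 0.07 kg, loose in the tray; origin at the centre of its underside
- heatsink_b: dark finned heat sink 34x60x26 mm, 0.07 kg, loose in the tray; origin at the centre of its underside
- transformer: small yellow and dark transformer 36x44x36 mm, 0.10 kg, loose in the tray; origin at the centre of its underside
- bottle_1: loose small amber dropper bottle, 33 mm across, 102 mm high, standing behind the hopper; origin under its centre; leave it
- loupe: loose black eye loupe, 36 mm across, 34 mm high, standing behind the hopper; origin under its centre; leave it
Mind the look-alikes: they are no part of the job. Leave any red look-alike of the transformer alone.

How it is judged (in metres and radians):
On the way, in this order (a step that is already met when the one before it is completed fails the run):
1. the loaded tray stands upright and released on the mat, its centre within 50 mm of the mat's, all three parts in it (horizontal distance between tray and mat below 0.05 m and height (world z) of tray below 0.012 m and angle between tray's own z axis and vertical below 0.1 rad and linear speed of tray below 0.02 m/s and contact force between the fingers and tray below 0.2 N and distance between each of heatsink_a, heatsink_b, transformer and tray below 0.11 m and z of each of heatsink_a, heatsink_b, transformer in the frame of tray below 0.06 m), for 0.3 s.
2. the tray, gripped by its tail tongue, is tipped more than 40 degrees with its nose over the hopper (angle between tray's own z axis and vertical above 0.7 rad and horizontal distance between nose and hopper below 0.1 m and contact force between the fingers and tail above 0.5 N), for 0.2 s.
At the end, for the whole second after the job is handed in: both heat sinks and the transformer lie at rest inside the hopper, below its rim; the tray stands upright (within 0.1 rad), released and at rest on the mat, its centre within 50 mm of the mat's centre (horizontal distance between each of heatsink_a, heatsink_b, transformer and hopper below 0.075 m and height (world z) of each of heatsink_a, heatsink_b, transformer below 0.105 m and linear speed of each of heatsink_a, heatsink_b, transformer below 0.05 m/s and horizontal distance between tray and mat below 0.05 m and height (world z) of tray below 0.012 m and angle between tray's own z axis and vertical below 0.1 rad and linear speed of tray below 0.02 m/s and contact force between the fingers and tray below 0.2 N); the robot touches nothing.
It fails at once if a part is spilled outside tray and hopper ((height (world z) of heatsink_a below 0.06 m and horizontal distance between heatsink_a and hopper above 0.11 m and distance between heatsink_a and tray above 0.14 m) or (height (world z) of heatsink_b below 0.06 m and horizontal distance between heatsink_b and hopper above 0.11 m and distance between heatsink_b and tray above 0.14 m) or (height (world z) of transformer below 0.06 m and horizontal distance between transformer and hopper above 0.11 m and distance between transformer and tray above 0.14 m)).
It fails at once if the bottle or the loupe is knocked over or moved by more than 30 mm (distance of any of bottle_1, loupe from where it was at the start of the episode above 0.03 m or angle between any of bottle_1, loupe's own z axis and vertical above 0.5 rad).
It also fails if it takes over 67 s, if anything falls off the work surface, if the arm or the gripper's body presses on something with over 40 N, if the wrist force passes 120 N, or if a joint passes its speed limit or range.

## Robot

A 6-joint arm with a two-finger parallel gripper is mounted at the origin on a cart in front of the work surface, level with it; the furniture and walls round the work are solid. World frame = base frame: x ahead of the robot, y to its left, z up, the work surface at z = 0. Lengths are in mm, angles in rad, forces in N, time in s.
With the tool pointing down it reaches from about 300 to 775 mm from the base axis. Payload 14.6 kg.
Tool frame: the origin (TCP) lies midway between the tips of the shut fingers; the grasp point (between the pads) lies 19 mm behind it; z points along the fingers, y is the line along which they close (so a half turn about z gives the same grasp; the last joint's range is limited). The gripper opens to 94 mm and grips with 3 to 60 N. Pads are 16 mm wide; open, the fingers measure 119 mm over their backs; the gripper's body (75 mm by 177 mm) begins 78 mm behind the grasp point.
Start: joints at [-1.22, 0.3, 1.521, -0, 1.321, -0.067], TCP at [223.155, -502.684, 205.446] pointing down, gripper open.
Joint ranges: [-3.03, 3.03], [-0.79, 2.21], [0.23, 2.52], [-1.04, 4.18], [0, 3.07], [-2.55, 2.55]. Speed limits (rad/s): [2.22, 2.22, 2.57, 3.14, 3.14, 3.14].

## Interface

Orientations are given as [roll, pitch, yaw] about the fixed x, y, z axes, in that order (R = Rz(yaw) Ry(pitch) Rx(roll)).
In Python, from cell import * gives the robot as it stands. The module is installed in compiled form; this text tells all that it offers.
- The arm moves only by the tool servo_tool, never from a script. Its argument "motion" is a list of rows, each an object of numbers: "wx", "wy", "wz": the turn, a rotation vector about the tool's x, y, z in units of 2 rad (1.0 is 2 rad); "dx", "dy", "dz": the shift along the tool's x, y, z in units of 10 cm (1.0 is 10 cm); "fingers": the closure, from -1 (fully open) to 1 (shut). In form: [{"wx": .., "wy": .., "wz": .., "dx": .., "dy": .., "dz": .., "fingers": ..}, ...]. A call has 1 to 10 rows; each row is the pose to reach, as a shift and turn from the pose commanded when the call began, along the tool's axes at that moment; what a row does not reach only later rows make up. A row lasts 1/10 s, in which the tool goes at most 50 mm and 8.59 degrees, less where a joint would pass 70% of its speed; a pose out of reach is approached as far as the arm can. A call with a number of a shift or a turn outside -1 to 1 is refused whole. A call with a gripper value outside its range is refused whole. The fingers move at their own pace and stop on an object; "newtons" is the grip in N (left out, the last holds). Time passes only in rows, so rows that repeat a pose let the fingers close. It gives the time, the measured TCP pose, the force, the opening and the grip force at its end, in the units of the state.
- read_state(): the state, without advancing time (a new reading comes with each control period).
- camera(name): name is "scene" or "side" or "wrist"; returns a dict with "image" (384x512x3 uint8, red, green, blue), "fx", "fy", "cx", "cy" (pixels), "k1" (the pictures are not rectified: a ray, as slopes to the right and down, at radius r is drawn at 1 + k1 r^2 times it, then the intrinsics apply), "R" (3x3) and "t" (3): a world point X has camera coordinates R X + t. Camera axes: x right, y down, z forward; pixel columns grow to the right and rows downward; lengths in mm; the calibration is good to about 2 mm. A picture is of the moment at which its call begins. There is no depth.
- sign_off(): hands the job in; it is judged then, once.
Trained networks look in a picture, given as the dict that the camera call returned (one of the last four; its "shot" number tells which), for a name from the list of things; names that differ only in an ending like _2 or _b are one class to them, and where a whole thing is asked for, a point or a joint stands for the part that bears it (a point fixed in the world has none). Each returns a list of dicts, best first, with "conf" (0 to 1); they miss things now and then, are a little off and sometimes report something else, mostly with a low value. They report only what shows in the picture. A call takes as long as a camera call. They do not tell look-alikes from the thing itself.
- spot_in(query, picture): "location" ([column, row] in pixels, amid what is visible of it).
- trace(query, picture): "pixels" (384x512 bool, what is visible of it) and "location" ([column, row] in pixels, amid what is visible of it).
The state is a dict: "clock": time; "joints": joint angles; "qd": joint speeds; "effort": joint torques, N m; "eef_pos": TCP position; "eef_rot": TCP orientation; "wrist_force": force on the tool from outside, world axes, zero at the start; "moment": the same for the moment, N m; "finger_gap": finger opening in mm; "finger_force": force on a finger pad.
Only numpy, scipy, OpenCV 4.12 (cv2) and the standard library are available. Lean on these libraries where they do the work, as an engineer would, in place of code of your own. Each camera call takes 0.05 s, during which the arm holds its last target. There are 200 camera calls.

## Working session

There is one attempt and no reset: what is moved stays moved. The work goes in short steps, Python scripts to look and compute and a tool call to move; the robot and the scene stay as the last step left them, time stands still between calls to the robot, and variables do not carry over. Pictures are saved under pics/ and viewed, at most 10 in all, crops included, and the job is handed in when it is done.

Besides the shell and the picture viewer there is one more tool, called after "Call:" in YAML: its name, and indented under it one key for each argument. servo_tool: Moves the arm, as the interface text tells. Its arguments: {"type":"object","properties":{"motion":{"type":"array","items":{"type":"object","properties":{"wx":{"type":"number"},"wy":{"type":"number"},"wz":{"type":"number"},"dx":{"type":"number"},"dy":{"type":"number"},"dz":{"type":"number"},"fingers":{"type":"number"}}}},"newtons":{"type":"number"}},"required":["motion"]}

```bash
mkdir -p pics; ls; python3 - <<'E'
from cell import *
import cv2,numpy as np
for n in ["scene","side"]:
    c=camera(n); cv2.imwrite(f"pics/{n}0.png",c["image"][:,:,::-1]); print(n,c["fx"],c["cx"],c["cy"],c["k1"],c["R"],c["t"])
    for q in ["tray","bridge_grip","dock","mat","hopper","bottle_1","loupe","transformer","heatsink_a","nose","mouth"]:
        print(q,[(np.round(d["location"]),round(d["conf"],2)) for d in spot_in(q,c)][:3])
print(read_state())
E
```

```text
pics
scene 376.30896524918364 254.9335523007947 190.41569892146333 -0.041139430215183896 [[-0.9063905  -0.42238817 -0.00667009]
 [-0.26444963  0.57964619 -0.7707637 ]
 [ 0.32942776 -0.696849   -0.6370862 ]] [ 478.16909555  218.9357202  1023.55609588]
tray [(array([277., 136.]), 0.97), (array([173., 334.]), 0.72)]
bridge_grip [(array([274., 137.]), 0.82)]
dock [(array([298., 120.]), 0.84), (array([293., 125.]), 0.73), (array([286., 148.]), 0.28)]
mat [(array([309., 189.]), 0.95)]
hopper [(array([249., 286.]), 0.8)]
bottle_1 [(array([157., 288.]), 0.7)]
loupe [(array([172., 332.]), 0.69), (array([248., 286.]), 0.34)]
transformer [(array([173., 334.]), 0.5), (array([339., 159.]), 0.44)]
heatsink_a [(array([285., 136.]), 0.45), (array([281., 145.]), 0.4)]
nose [(array([274., 137.]), 0.89)]
mouth [(array([252., 282.]), 0.6)]
side 443.0371918997602 258.46556573166475 197.33215460337877 0.018657088644699376 [[-0.92618005 -0.37626287 -0.02483488]
 [-0.18139659  0.50231477 -0.84544376]
 [ 0.33058402 -0.77852818 -0.53348672]] [ 474.79008731  177.06430834 1474.60911293]
tray [(array([275., 160.
[... 452 characters left out ...]
[254., 262.]), 0.92)]
{'clock': 1.2, 'joints': array([-1.21961542e+00,  2.99849619e-01,  1.52099713e+00, -3.08589927e-05,
        1.32072280e+00, -6.65932579e-02]), 'qd': array([-0.00074368,  0.00122078,  0.00144136,  0.0006249 ,  0.000235  ,
       -0.00047368]), 'effort': array([ 1.78076916e-03, -5.31661069e+01, -3.52914906e+01,  7.08513265e-02,
        2.12501048e-02, -1.19340945e-05]), 'eef_pos': array([ 223.13818198, -502.6862015 ,  205.47444523]), 'eef_rot': array([3.14157158e+00, 3.13708322e-05, 4.17781797e-01]), 'wrist_force': array([-0.01935413, -0.18682211,  0.95245757]), 'moment': array([-0.00067462,  0.00802177, -0.01674232]), 'finger_force': 0.0, 'finger_gap': 93.69324465523884}
```

```bash
python3 - <<'E'
import cv2
a=cv2.imread("pics/scene0.png")
cv2.imwrite("pics/s2.png",cv2.resize(a,(800,600),interpolation=cv2.INTER_CUBIC))
b=cv2.imread("pics/side0.png")[90:330,140:410]
cv2.imwrite("pics/d2.png",cv2.resize(b,(675,600),interpolation=cv2.INTER_CUBIC))
E
```

```text
(no output)
```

View pics/s2.png

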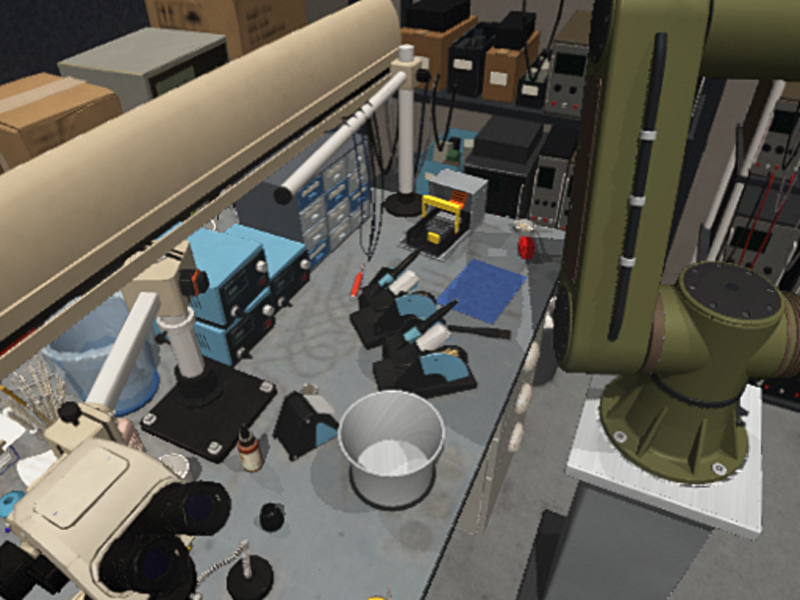

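View pics/d2.png

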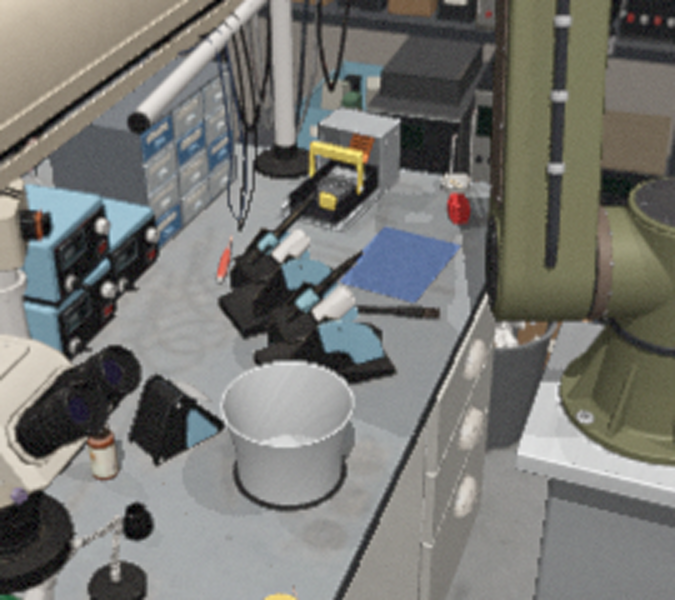

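```bash
cat > h.py <<'E'
import numpy as np,cv2
from scipy.optimize import least_squares
from scipy.spatial.transform import Rotation as Ro
def ray(c,p):
    u=np.array([(p[0]-c["cx"])/c["fx"],(p[1]-c["cy"])/c["fy"]]);s=u.copy()
    for _ in range(10): s=u/(1+c["k1"]*(s@s))
    R=np.array(c["R"]); return -R.T@c["t"], R.T@np.r_[s,1]
def atz(c,p,z):
    o,d=ray(c,p); return o+d*(z-o[2])/d[2]
def tri(cs,ps):
    A=0;b=0
    for c,p in zip(cs,ps):
        o,d=ray(c,p); d=d/np.linalg.norm(d); M=np.eye(3)-np.outer(d,d); A=A+M;b=b+M@o
    return np.linalg.solve(A,b)
def proj(c,X):
    X=np.atleast_2d(X)@np.array(c["R"]).T+c["t"]; s=X[:,:2]/X[:,2:]; s=s*(1+c["k1"]*(s**2).sum(1,keepdims=True))
    return s*[c["fx"],c["fy"]]+[c["cx"],c["cy"]]
def color(c,name):
    h=cv2.cvtColor(c["image"],cv2.COLOR_RGB2HSV)
    lo,hi={"yellow":((22,150,120),(32,255,255)),"blue":((108,120,60),(125,255,255)),"orange":((5,180,100),(18,255,255))}[name]
    return cv2.inRange(h,lo,hi)
E
python3 - <<'E'
from cell import *
from h import *
cs=[camera("scene"),camera("side")]
for c in cs:
    for n,q in (("mat","mat"),("hop","hopper"),("dock","dock")):
        t=trace(q,c)
        if not t: print(q,"none");continue
        m=t[0]["pixels"].astype(np.uint8); k=cv2.findContours(m,0,2)[0]; k=max(k,key=cv2.contourArea)
        if q=="mat":
            r=cv2.approxPolyDP(k,6,True)[:,0]; M=[atz(c,p,2) for p in r]; print("mat",np.round(M))
            mm=cv2.moments(k); print(np.round(atz(c,(mm["m10"]/mm["m00"],mm["m01"]/mm["m00"]),2)))
            W=np.array([atz(c,p,2)[:2] for p in k[:,0].astype(float)],np.float32); print(cv2.minAreaRect(W))
        elif q=="hopper":
            e=k[:,0].astype(float)
            # fit: project rim ellipse top half + bottom
            def f(x,hull=cv2.convexHull(k)):
                a=np.linspace(0,2*np.pi,72); P=np.vstack([np.c_[x[0]+81.5*np.cos(a),x[1]+81.5*np.sin(a),0*a+110],np.c_[x[0]+66*np.cos(a),x[1]+66*np.sin(a),0*a]])
                H=cv2.convexHull(proj(c,P).astype(np.float32)); return [cv2.pointPolygonTest(H,(float(p[0]),float(p[1])),True) for p in e[::3]]
            x0=atz(c,t[0]["location"],55)[:2]; s=least_squares(f,x0,loss="soft_l1",diff_step=1e-3); print("hop",s.x,np.abs(s.fun).mean())
        else:
            r=cv2.approxPolyDP(k,4,True)[:,0]; print("dockpx",r.tolist())
    for q in ("bottle_1","loupe"):
        t=spot_in(q,c)
        if t: print(q,np.round(atz(c,t[0]["location"],50 if q[0]=="b" else 17)))
    for col in ("yellow","orange"):
        m=color(c,col); n,l,s,ce=cv2.connectedComponentsWithStats(m)
        for i in range(1,n):
            if s[i,4]>15: print(col,s[i].tolist(),np.round(ce[i],1), "z95",np.round(atz(c,ce[i],99)))
E
```

```text
mat [[680. 320.   2.]
 [657. 364.   2.]
 [608. 388.   2.]
 [616. 355.   2.]]
[638. 357.   2.]
((643.0490112304688, 352.97784423828125), (34.669803619384766, 99.10286712646484), 49.040592193603516)
hop [401.47294442 296.51197784] 1.259052153489246
dockpx [[286, 108], [274, 123], [285, 127], [289, 120], [297, 121], [301, 144], [277, 164], [281, 166], [309, 137], [310, 116]]
bottle_1 [609. 391.  50.]
loupe [527. 460.  17.]
yellow [270, 125, 24, 24, 180] [281.8 131.8] z95 [ 583. -357.   99.]
yellow [274, 148, 8, 8, 44] [277.1 151.6] z95 [ 548. -228.   99.]
orange [287, 122, 12, 12, 59] [293.2 127.4] z95 [ 556. -405.   99.]
mat [[ 482. -313.    2.]
 [ 487. -129.    2.]
 [ 370. -120.    2.]
 [ 348. -300.    2.]]
[ 421. -214.    2.]
((423.68988037109375, -217.00918579101562), (194.79689025878906, 144.9537353515625), 84.95286560058594)
hop [403.54971395 297.28887392] 1.1885382279842327
dockpx [[297, 137], [275, 133], [267, 139], [271, 148], [289, 146], [290, 166], [275, 179], [261, 178], [277, 182], [299, 162]]
bottle_1 [601. 399.  50.]
loupe [518. 464.  17.]
```

Call:
servo_tool:
  motion:
    - {"dx": 0.5,"dy": -0.05,"dz": -0.45,"wz": 0.07}
    - {"dx": 1,"dy": -0.1,"dz": -0.9,"wz": 0.14}
    - {"dx": 1,"dy": -0.1,"dz": -0.9,"wz": 0.209}
    - {"dx": 1,"dy": -0.1,"dz": -0.9,"wz": 0.209}

```text
schema error: expected keys wx, wy, wz, dx, dy, dz, fingers
```

Call:
servo_tool:
  motion:
    - {"dx": 0.4,"dy": -0.3}
    - {"dx": 0.8,"dy": -0.6}
    - {"dx": 1,"dy": -0.8}
    - {"dx": 1,"dy": -0.8}
    - {"dx": 1,"dy": -0.8}
    - {"dx": 1,"dy": -0.8}

```text
schema error: expected keys wx, wy, wz, dx, dy, dz, fingers
```

```bash
python3 - <<'E'
from cell import *
from h import *
c=camera("wrist"); cv2.imwrite("pics/w1.png",c["image"][:,:,::-1]); print(c["fx"],c["R"],c["t"]); s=read_state(); print(s["clock"],s["eef_pos"],s["eef_rot"],s["joints"])
E
```

```text
335.4693030733528 [[ 4.05103045e-01 -9.14270719e-01 -7.58376815e-04]
 [-8.82595847e-01 -3.91284445e-01  2.60616678e-01]
 [-2.38570939e-01 -1.04907270e-01 -9.65442060e-01]] [-548.69326849  -27.13454571  393.52085752]
1.85 [ 223.14811898 -502.6964471   205.46144401] [3.14156714e+00 4.65338525e-05 4.17819515e-01] [-1.21959753e+00  2.99887056e-01  1.52097932e+00 -4.61688155e-05
  1.32069773e+00 -6.66092918e-02]
```

View pics/w1.png

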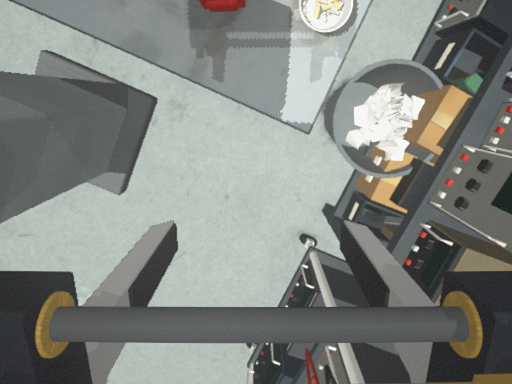

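The wrist view is off the bench: it shows the near bench corner at (310,130) and the red look-alike at (220,0). Moving over the dock.

Call:
servo_tool:
  motion:
    - {"wx": 0,"wy": 0,"wz": 0.07,"dx": 0.5,"dy": -0.05,"dz": -0.45,"fingers": -1}
    - {"wx": 0,"wy": 0,"wz": 0.14,"dx": 1,"dy": -0.1,"dz": -0.9,"fingers": -1}
    - {"wx": 0,"wy": 0,"wz": 0.209,"dx": 1,"dy": -0.1,"dz": -0.9,"fingers": -1}
    - {"wx": 0,"wy": 0,"wz": 0.209,"dx": 1,"dy": -0.1,"dz": -0.9,"fingers": -1}

```text
clock: 2.25
eef_pos: [313.0, -452.3, 298.8]
eef_rot: [3.137, -0.003, -0.002]
wrist_force: [-0.2, -0.5, -0.8]
finger_gap: 93.6
finger_force: 0.0
```

Call:
servo_tool:
  motion:
    - {"wx": 0,"wy": 0,"wz": 0,"dx": 0.4,"dy": -0.3,"dz": 0,"fingers": -1}
    - {"wx": 0,"wy": 0,"wz": 0,"dx": 0.8,"dy": -0.6,"dz": 0,"fingers": -1}
    - {"wx": 0,"wy": 0,"wz": 0,"dx": 1,"dy": -0.8,"dz": 0,"fingers": -1}
    - {"wx": 0,"wy": 0,"wz": 0,"dx": 1,"dy": -0.8,"dz": 0,"fingers": -1}
    - {"wx": 0,"wy": 0,"wz": 0,"dx": 1,"dy": -0.8,"dz": 0,"fingers": -1}

```text
clock: 2.75
eef_pos: [410.0, -373.3, 294.6]
eef_rot: [-3.141, 0.001, 0.002]
wrist_force: [-0.5, 0.1, -0.7]
finger_gap: 94.0
finger_force: 0.0
```

```bash
python3 - <<'E'
from cell import *
from h import *
c=camera("wrist"); cv2.imwrite("pics/w2.png",c["image"][:,:,::-1]); s=read_state(); print(s["clock"],s["eef_pos"],s["eef_rot"],s["joints"])
E
```

```text
2.8 [ 409.63713049 -373.70805549  294.81048878] [-3.14116654e+00  8.17954119e-04  6.47112658e-04] [-8.05474162e-01  2.59843217e-01  1.36657418e+00 -2.95688279e-04
  1.51604901e+00  7.64691535e-01]
```

View pics/w2.png

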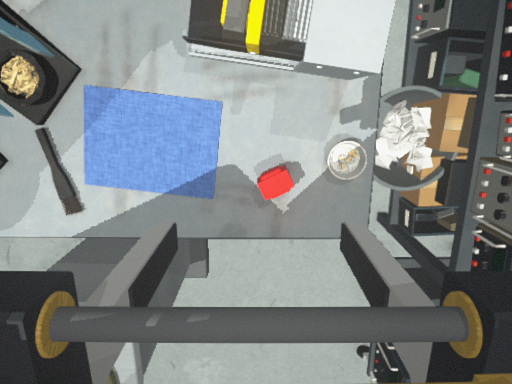

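The wrist view now shows the mat (corners about (85,85),(222,100),(213,198),(85,185)), the red look-alike (275,182), and the yellow bridge (255,25) with the white hood to its right. Going 80 mm further to see the whole dock.

Call:
servo_tool:
  motion:
    - {"wx": 0,"wy": 0,"wz": 0,"dx": 0.4,"dy": 0,"dz": -0.1,"fingers": -1}
    - {"wx": 0,"wy": 0,"wz": 0,"dx": 0.8,"dy": 0,"dz": -0.3,"fingers": -1}
    - {"wx": 0,"wy": 0,"wz": 0,"dx": 0.8,"dy": 0,"dz": -0.3,"fingers": -1}
    - {"wx": 0,"wy": 0,"wz": 0,"dx": 0.8,"dy": 0,"dz": -0.3,"fingers": -1}
    - {"wx": 0,"wy": 0,"wz": 0,"dx": 0.8,"dy": 0,"dz": -0.3,"fingers": -1}

```text
clock: 3.3
eef_pos: [489.1, -373.8, 324.7]
eef_rot: [-3.141, 0.001, -0.001]
wrist_force: [-0.3, 0.1, 0.3]
finger_gap: 93.9
finger_force: 0.0
```

```bash
python3 - <<'E'
from cell import *
from h import *
c=camera("wrist"); cv2.imwrite("pics/w3.png",c["image"][:,:,::-1]); s=read_state(); print(s["clock"],s["eef_pos"],s["eef_rot"])
import pickle; pickle.dump(c,open("w3.pkl","wb"))
m=color(c,"blue"); k=max(cv2.findContours(m,0,2)[0],key=cv2.contourArea)
W=np.array([atz(c,p,2)[:2] for p in k[:,0].astype(float)],np.float32); print("mat",cv2.minAreaRect(W))
m=color(c,"yellow"); n,l,s,ce=cv2.connectedComponentsWithStats(m)
for i in range(1,n):
    if s[i,4]>60:
        k=cv2.findContours((l==i).astype(np.uint8),0,2)[0][0]; z=104
        W=np.array([atz(c,p,z)[:2] for p in k[:,0].astype(float)],np.float32); print(s[i],cv2.minAreaRect(W))
E
```

```text
3.35 [ 489.11585403 -373.6406335   324.947078  ] [-3.14105456e+00  8.28189947e-04 -1.42921488e-03]
mat ((409.2801818847656, -220.80438232421875), (111.66795349121094, 106.1666030883789), 55.61985397338867)
[ 247   31   24   91 1199] ((589.1766357421875, -370.17657470703125), (17.723085403442383, 98.61040496826172), 81.61803436279297)
[224  69   6  24  83] ((585.5573120117188, -335.53033447265625), (4.027701377868652, 25.707712173461914), 80.0240478515625)
```

View pics/w3.png

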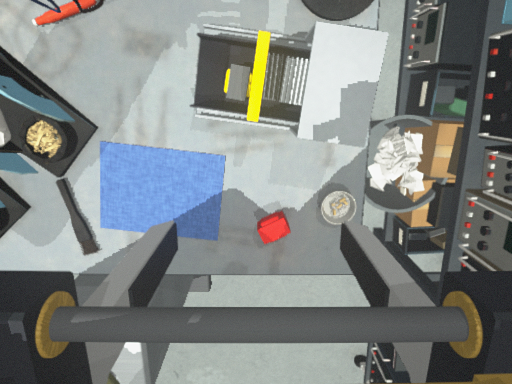

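The view shows the dock with tray: bridge bar from (265,32) to (254,120), nose edge at about x=197, hood (345,80). The mat's corners are at (101,142), (225,155), (218,240), (102,225).

```bash
python3 - <<'E'
from h import *
import pickle; c=pickle.load(open("w3.pkl","rb"))
M=np.array([atz(c,p,2) for p in [(101,142),(225,155),(218,240),(102,225)]]); print(np.round(M),M.mean(0))
print("nose",atz(c,(198,74),16))
print("hood front corners z120",atz(c,(316,22),120),atz(c,(299,136),120))
print("rail",atz(c,(192,112),18),atz(c,(299,129),18),atz(c,(202,26),18))
h=cv2.cvtColor(c["image"],cv2.COLOR_RGB2HSV); m=cv2.inRange(h,(22,150,60),(32,255,255)); m[:,:240]=0; k=max(cv2.findContours(m,0,2)[0],key=cv2.contourArea)
W=np.array([atz(c,p,108)[:2] for p in k[:,0].astype(float)],np.float32); print(cv2.minAreaRect(W),cv2.boxPoints(cv2.minAreaRect(W)))
E
```

```text
[[ 503. -134.    2.]
 [ 483. -321.    2.]
 [ 344. -306.    2.]
 [ 370. -119.    2.]] [ 424.98727593 -220.34543577    2.        ]
nose [ 598.85542125 -288.39438789   16.        ]
hood front corners z120 [ 643.88173296 -433.44122343  120.        ] [ 523.85541957 -418.71270855  120.        ]
rail [ 547.30165513 -277.82332785   18.        ] [ 523.02708599 -430.51798012   18.        ] [ 660.16351404 -296.84576459   18.        ]
((588.9341430664062, -370.20465087890625), (17.54660987854004, 97.62846374511719), 81.61803436279297) [[ 539.3625  -371.76852]
 [ 635.94806 -385.99997]
 [ 638.5058  -368.64078]
 [ 541.9202  -354.40933]]
```

Call:
servo_tool:
  motion:
    - {"wx": 0,"wy": 0,"wz": 0.073,"dx": 0.4,"dy": -0.04,"dz": 0.3,"fingers": 0}
    - {"wx": 0,"wy": 0,"wz": 0.073,"dx": 0.8,"dy": -0.04,"dz": 0.6,"fingers": 0}
    - {"wx": 0,"wy": 0,"wz": 0.073,"dx": 1.0,"dy": -0.04,"dz": 0.9,"fingers": 0}
    - {"wx": 0,"wy": 0,"wz": 0.073,"dx": 1.0,"dy": -0.04,"dz": 1.0,"fingers": 0}
    - {"wx": 0,"wy": 0,"wz": 0.073,"dx": 1.0,"dy": -0.04,"dz": 1.0,"fingers": 0}
    - {"wx": 0,"wy": 0,"wz": 0.073,"dx": 1.0,"dy": -0.04,"dz": 1.0,"fingers": 0}

```text
clock: 3.95
eef_pos: [589.7, -369.8, 227.4]
eef_rot: [3.141, -0.002, -0.147]
wrist_force: [0.1, -0.3, 0.6]
finger_gap: 49.7
finger_force: 0.0
```

```bash
python3 - <<'E'
from cell import *
from h import *
c=camera("wrist"); s=read_state(); print(s["clock"],s["eef_pos"],s["eef_rot"],s["joints"],s["finger_gap"])
cv2.imwrite("pics/w4.png",c["image"][:,:,::-1])
h=cv2.cvtColor(c["image"],cv2.COLOR_RGB2HSV); m=cv2.inRange(h,(22,150,60),(32,255,255)); k=max(cv2.findContours(m,0,2)[0],key=cv2.contourArea)
W=np.array([atz(c,p,108)[:2] for p in k[:,0].astype(float)],np.float32); print(cv2.minAreaRect(W),cv2.boundingRect(k))
E
```

```text
4.0 [ 589.86860756 -369.83309634  227.9570523 ] [ 3.14015498e+00 -2.68760893e-03 -1.47240199e-01] [-6.12581757e-01  6.29825318e-01  9.95925745e-01 -7.89347029e-05
  1.51279464e+00  1.10546116e+00] 48.09703225811821
((591.7308349609375, -370.39227294921875), (18.534961700439453, 101.49127960205078), 82.02887725830078) (250, 126, 21, 108)
```

View pics/w4.png

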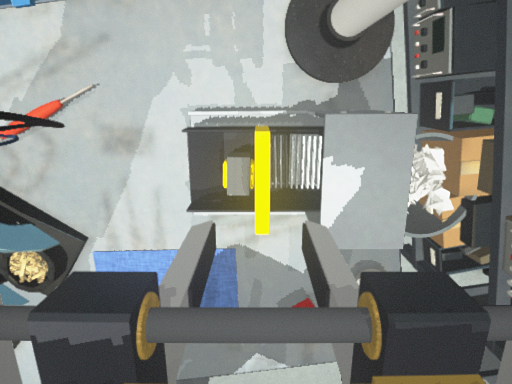

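The bridge bar is centred under the fingers at (262,180), and the lamp post (340,20) is clear. Descending and gripping.

Call:
servo_tool:
  motion:
    - {"wx": 0,"wy": 0,"wz": 0,"dx": 0,"dy": 0,"dz": 0.4,"fingers": 0}
    - {"wx": 0,"wy": 0,"wz": 0,"dx": 0,"dy": 0,"dz": 0.8,"fingers": 0}
    - {"wx": 0,"wy": 0,"wz": 0,"dx": 0,"dy": 0,"dz": 1.0,"fingers": 0}
    - {"wx": 0,"wy": 0,"wz": 0,"dx": 0,"dy": 0,"dz": 1.0,"fingers": 0}

```text
clock: 4.4
eef_pos: [589.2, -369.0, 124.1]
eef_rot: [-3.14, 0.003, -0.147]
wrist_force: [0.3, 0.3, -0.2]
finger_gap: 46.5
finger_force: 0.0
```

Call:
servo_tool:
  motion:
    - {"wx": 0,"wy": 0,"wz": 0,"dx": 0,"dy": 0,"dz": 0.2,"fingers": 0}
    - {"wx": 0,"wy": 0,"wz": 0,"dx": 0,"dy": 0,"dz": 0.46,"fingers": 0}
    - {"wx": 0,"wy": 0,"wz": 0,"dx": 0,"dy": 0,"dz": 0.46,"fingers": 0}
    - {"wx": 0,"wy": 0,"wz": 0,"dx": 0,"dy": 0,"dz": 0.46,"fingers": 1}
    - {"wx": 0,"wy": 0,"wz": 0,"dx": 0,"dy": 0,"dz": 0.46,"fingers": 1}
    - {"wx": 0,"wy": 0,"wz": 0,"dx": 0,"dy": 0,"dz": 0.46,"fingers": 1}
    - {"wx": 0,"wy": 0,"wz": 0,"dx": 0,"dy": 0,"dz": 0.46,"fingers": 1}
  newtons: 40

```text
clock: 5.1
eef_pos: [590.9, -369.7, 80.9]
eef_rot: [3.14, -0.002, -0.146]
wrist_force: [-0.8, -5.7, 4.2]
finger_gap: 18.7
finger_force: 2.9
```

Call:
servo_tool:
  motion:
    - {"wx": 0,"wy": 0,"wz": 0,"dx": 0,"dy": 0,"dz": 0,"fingers": 1}
    - {"wx": 0,"wy": 0,"wz": 0,"dx": 0,"dy": 0,"dz": 0,"fingers": 1}
    - {"wx": 0,"wy": 0,"wz": 0,"dx": 0,"dy": 0,"dz": 0,"fingers": 1}

```text
clock: 5.4
eef_pos: [590.6, -369.5, 80.0]
eef_rot: [3.141, -0.001, -0.146]
wrist_force: [-0.7, -4.4, 3.6]
finger_gap: 13.8
finger_force: 40.0
```

Call:
servo_tool:
  motion:
    - {"wx": 0,"wy": 0,"wz": 0,"dx": 0,"dy": -0.1,"dz": 0,"fingers": 1}
    - {"wx": 0,"wy": 0,"wz": 0,"dx": 0,"dy": -0.25,"dz": 0,"fingers": 1}
    - {"wx": 0,"wy": 0,"wz": 0,"dx": 0,"dy": -0.45,"dz": 0,"fingers": 1}
    - {"wx": 0,"wy": 0,"wz": 0,"dx": 0,"dy": -0.65,"dz": 0,"fingers": 1}
    - {"wx": 0,"wy": 0,"wz": 0,"dx": 0,"dy": -0.8,"dz": 0,"fingers": 1}
    - {"wx": 0,"wy": 0,"wz": 0,"dx": 0,"dy": -0.9,"dz": 0,"fingers": 1}
    - {"wx": 0,"wy": 0,"wz": 0,"dx": 0,"dy": -0.9,"dz": 0,"fingers": 1}

```text
clock: 6.1
eef_pos: [603.9, -278.2, 79.4]
eef_rot: [-3.141, 0.001, -0.145]
wrist_force: [-0.3, 0.2, -3.7]
finger_gap: 13.5
finger_force: 40.0
```

Call:
servo_tool:
  motion:
    - {"wx": 0,"wy": 0,"wz": 0,"dx": 0,"dy": 0,"dz": -0.1,"fingers": 1}
    - {"wx": 0,"wy": 0,"wz": 0,"dx": 0,"dy": 0,"dz": -0.3,"fingers": 1}
    - {"wx": 0,"wy": 0,"wz": 0,"dx": 0,"dy": 0,"dz": -0.5,"fingers": 1}
    - {"wx": 0,"wy": 0,"wz": 0,"dx": 0,"dy": 0,"dz": -0.5,"fingers": 1}

```text
clock: 6.5
eef_pos: [604.3, -280.8, 132.0]
eef_rot: [3.141, -0.003, -0.147]
wrist_force: [1.1, -0.2, -5.1]
finger_gap: 13.4
finger_force: 40.0
```

```bash
python3 - <<'E'
from cell import *
from h import *
c=camera("side"); s=read_state(); print(s["clock"],s["eef_pos"],s["eef_rot"],s["wrist_force"],s["joints"],s["finger_gap"])
cv2.imwrite("pics/d5.png",cv2.resize(c["image"][90:330,140:410,::-1],(675,600),interpolation=cv2.INTER_CUBIC))
E
```

```text
6.55 [ 603.72104315 -280.50581325  130.00161359] [ 3.14151582e+00 -1.14818560e-03 -1.46823894e-01] [-0.64138381  0.42163527 -5.09938413] [-4.90086876e-01  6.20593969e-01  1.23662931e+00  3.27531495e-04
  1.28326233e+00  1.22744068e+00] 13.730629115211599
```

View pics/d5.png

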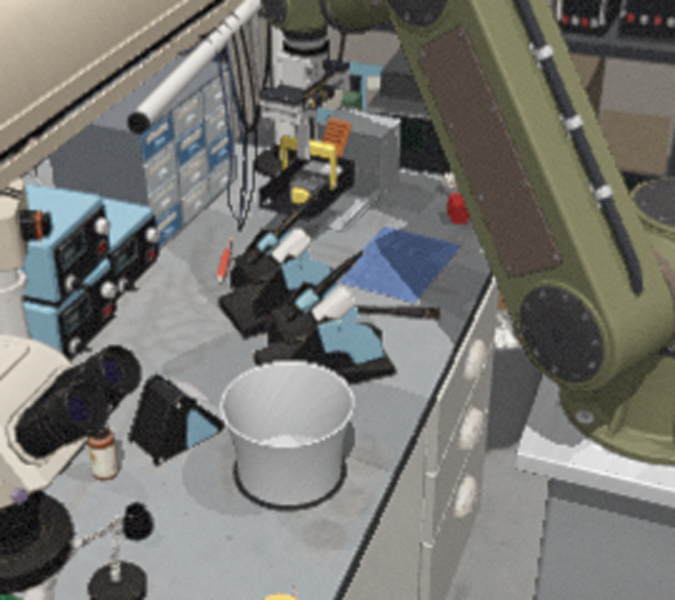

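The tray (305,175) hangs level in the gripper clear of the dock. Carrying it to the mat.

Call:
servo_tool:
  motion:
    - {"wx": 0,"wy": 0,"wz": 0,"dx": -0.1,"dy": -0.02,"dz": 0,"fingers": 1}
    - {"wx": 0,"wy": 0,"wz": 0,"dx": -0.3,"dy": -0.05,"dz": 0,"fingers": 1}
    - {"wx": 0,"wy": 0,"wz": 0,"dx": -0.5,"dy": -0.09,"dz": 0,"fingers": 1}
    - {"wx": 0,"wy": 0,"wz": 0,"dx": -0.7,"dy": -0.13,"dz": 0,"fingers": 1}
    - {"wx": 0,"wy": 0,"wz": 0,"dx": -0.93,"dy": -0.17,"dz": 0,"fingers": 1}

```text
clock: 7.05
eef_pos: [512.7, -249.1, 127.7]
eef_rot: [-3.14, 0.002, -0.147]
wrist_force: [1.4, -1.2, -5.5]
finger_gap: 13.4
finger_force: 40.0
```

Call:
servo_tool:
  motion:
    - {"wx": 0,"wy": 0,"wz": 0,"dx": -0.25,"dy": -0.05,"dz": 0,"fingers": 1}
    - {"wx": 0,"wy": 0,"wz": 0,"dx": -0.5,"dy": -0.1,"dz": 0,"fingers": 1}
    - {"wx": 0,"wy": 0,"wz": 0,"dx": -0.7,"dy": -0.13,"dz": 0,"fingers": 1}
    - {"wx": 0,"wy": 0,"wz": 0,"dx": -0.85,"dy": -0.16,"dz": 0,"fingers": 1}
    - {"wx": 0,"wy": 0,"wz": 0,"dx": -0.93,"dy": -0.17,"dz": 0.1,"fingers": 1}
    - {"wx": 0,"wy": 0,"wz": 0,"dx": -0.93,"dy": -0.17,"dz": 0.25,"fingers": 1}
    - {"wx": 0,"wy": 0,"wz": 0,"dx": -0.93,"dy": -0.17,"dz": 0.4,"fingers": 1}
    - {"wx": 0,"wy": 0,"wz": 0,"dx": -0.93,"dy": -0.17,"dz": 0.48,"fingers": 1}
    - {"wx": 0,"wy": 0,"wz": 0,"dx": -0.93,"dy": -0.17,"dz": 0.48,"fingers": 1}

```text
clock: 7.95
eef_pos: [423.7, -218.8, 79.9]
eef_rot: [-3.14, 0.003, -0.146]
wrist_force: [0.3, 0.4, -4.0]
finger_gap: 13.7
finger_force: 40.0
```

Call:
servo_tool:
  motion:
    - {"wx": 0,"wy": 0,"wz": 0,"dx": 0,"dy": 0,"dz": 0.02,"fingers": 1}
    - {"wx": 0,"wy": 0,"wz": 0,"dx": 0,"dy": 0,"dz": 0.03,"fingers": 1}
    - {"wx": 0,"wy": 0,"wz": 0,"dx": 0,"dy": 0,"dz": 0.03,"fingers": 1}

```text
clock: 8.25
eef_pos: [424.7, -219.3, 78.7]
eef_rot: [3.141, -0.0, -0.146]
wrist_force: [-0.8, -0.2, -4.3]
finger_gap: 13.5
finger_force: 40.0
```

Call:
servo_tool:
  motion:
    - {"wx": 0,"wy": 0,"wz": 0,"dx": 0,"dy": 0,"dz": 0,"fingers": 0}
    - {"wx": 0,"wy": 0,"wz": 0,"dx": 0,"dy": 0,"dz": 0,"fingers": 0}
    - {"wx": 0,"wy": 0,"wz": 0,"dx": 0,"dy": 0,"dz": 0,"fingers": 0}
    - {"wx": 0,"wy": 0,"wz": 0,"dx": 0,"dy": 0,"dz": 0,"fingers": 0}
    - {"wx": 0,"wy": 0,"wz": 0,"dx": 0,"dy": 0,"dz": 0,"fingers": 0}

```text
clock: 8.75
eef_pos: [424.6, -219.3, 78.6]
eef_rot: [3.141, -0.0, -0.146]
wrist_force: [-1.0, -0.1, 0.1]
finger_gap: 46.2
finger_force: 0.0
```

Call:
servo_tool:
  motion:
    - {"wx": 0,"wy": 0,"wz": 0,"dx": 0,"dy": 0,"dz": -0.4,"fingers": 0}
    - {"wx": 0,"wy": 0,"wz": 0,"dx": 0,"dy": 0,"dz": -0.8,"fingers": 0}
    - {"wx": 0,"wy": 0,"wz": 0,"dx": 0,"dy": 0,"dz": -1,"fingers": 0}

```text
clock: 9.05
eef_pos: [425.2, -219.7, 181.6]
eef_rot: [3.14, -0.003, -0.146]
wrist_force: [0.1, -0.2, -0.4]
finger_gap: 47.4
finger_force: 0.0
```

Call:
servo_tool:
  motion:
    - {"wx": 0,"wy": 0,"wz": 0,"dx": -0.4,"dy": 0,"dz": -0.5,"fingers": -1}
    - {"wx": 0,"wy": 0,"wz": 0,"dx": -0.8,"dy": 0,"dz": -0.8,"fingers": -1}
    - {"wx": 0,"wy": 0,"wz": 0,"dx": -0.8,"dy": 0,"dz": -1,"fingers": -1}
    - {"wx": 0,"wy": 0,"wz": 0,"dx": -0.8,"dy": 0,"dz": -1,"fingers": -1}
    - {"wx": 0,"wy": 0,"wz": 0,"dx": -0.8,"dy": 0,"dz": -1,"fingers": -1}

```text
clock: 9.55
eef_pos: [345.5, -207.7, 278.6]
eef_rot: [3.141, -0.001, -0.146]
wrist_force: [0.3, -0.1, -0.6]
finger_gap: 83.4
finger_force: 0.0
```

```bash
python3 - <<'E'
from cell import *
from h import *
import pickle
c=camera("wrist"); s=read_state(); print(s["clock"],s["eef_pos"],s["eef_rot"],s["joints"]); pickle.dump(c,open("w6.pkl","wb"))
cv2.imwrite("pics/w6.png",c["image"][:,:,::-1])
h=cv2.cvtColor(c["image"],cv2.COLOR_RGB2HSV)
for lo,hi,z in (((22,150,60),(34,255,255),106),((5,180,80),(18,255,255),78)):
  m=cv2.inRange(h,lo,hi)
  for k in cv2.findContours(m,0,2)[0]:
    if cv2.contourArea(k)<60: continue
    W=np.array([atz(c,p,z)[:2] for p in k[:,0].astype(float)],np.float32); print(z,cv2.minAreaRect(W),cv2.boundingRect(k))
E
```

```text
9.6 [ 345.47304471 -207.52935028  277.74048271] [-3.14121494e+00  6.13061564e-04 -1.46265591e-01] [-6.31915249e-01 -8.87295768e-02  1.78220939e+00  4.82310109e-05
  1.44883132e+00  1.08514090e+00]
106 ((422.1219787597656, -184.82644653320312), (3.0921902656555176, 24.89964485168457), 80.29693603515625) (225, 90, 4, 26)
106 ((423.8310241699219, -217.05331420898438), (15.478765487670898, 95.5673828125), 81.83475494384766) (250, 46, 16, 98)
78 ((409.73284912109375, -310.572021484375), (53.61406326293945, 39.49275588989258), 81.9169921875) (319, 78, 50, 38)
```

View pics/w6.png

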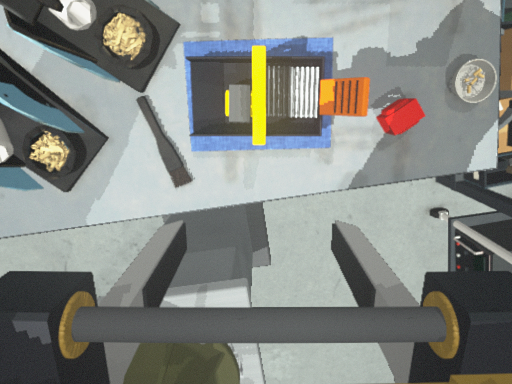

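The tray stands on the mat at (257,95) with the orange tongue at (344,97) and all parts in it. Now I'll fit the arm kinematics and check that the tail grip and the pour are reachable.

```bash
cat > kin.py <<'E'
from h import *
S=[([-1.21961542,.299849619,1.52099713,0,1.3207228,-.0665932],[223.138,-502.686,205.474]),
([-.805474162,.259843217,1.36657418,0,1.51604901,.764691535],[409.637,-373.708,294.81]),
([-.612581757,.629825318,.995925745,0,1.51279464,1.10546],[589.8686,-369.833,227.957]),
([-.490086876,.620593969,1.23662931,0,1.28326233,1.22744],[603.721,-280.5058,130.0016]),
([-.631915249,-.0887295768,1.78220939,0,1.44883132,1.0851409],[345.473,-207.529,277.74])]
LIM=np.array([[-3.03,3.03],[-.79,2.21],[.23,2.52],[-1.04,4.18],[0,3.07],[-2.55,2.55]])
def fk(q,p,s4=1):
    a1,d1,l2,l3,a3,Lt=p; ph=q[1]+q[2]; Rz=lambda a:Ro.from_euler('z',a); Ry=lambda a:Ro.from_euler('y',a)
    F=Rz(q[0])*Ry(ph); R=F*Rz(s4*q[3])*Ry(q[4])*Rz(q[5]+np.pi/2)
    P=np.array([0,0,d1])+Rz(q[0]).apply([a1,0,0])+(Rz(q[0])*Ry(q[1])).apply([0,0,l2])+F.apply([a3,0,l3])+R.apply([0,0,Lt])
    return P,R
def res(p): return np.r_[np.concatenate([fk(q,p)[0]-x for q,x in S]),(p-[0,400,450,400,0,300])*1e-3]
f=least_squares(res,[0,400,450,400,0,300]); P0=f.x
def ik(P,R,q0,s4=1):
    best=None
    def e(q):
        p,r=fk(q,P0,s4); return np.r_[(p-P)/100,(R.inv()*r).as_rotvec()]
    s=least_squares(e,np.clip(q0,LIM[:,0]+.01,LIM[:,1]-.01),bounds=(LIM[:,0],LIM[:,1])); return s.x,np.abs(s.fun).max()
def tool(head,beta):  # head rad; tray pitched nose-down beta
    h=np.array([np.cos(head),np.sin(head),0]); z=np.array([0,0,1.]); a=np.deg2rad(40)-beta
    d=np.sin(a)*h-np.cos(a)*z; x=np.array([h[1],-h[0],0]); return Ro.from_matrix(np.c_[x,np.cross(d,x),d]),h
def tcp_from_nose(N,head,beta):
    R,h=tool(head,beta); x=np.cos(beta)*h-np.sin(beta)*np.array([0,0,1]); z=np.sin(beta)*h+np.cos(beta)*np.array([0,0,1])
    return N-168.8*x+47.4*z,R
E
python3 - <<'E'
from kin import *
print(np.round(P0,1),np.abs(f.fun).max())
R,h=tool(np.deg2rad(81.8),0); q0=S[4][0]
T=np.array([412,-300.9,61.4])
for s4 in (1,-1):
    q,e=ik(T-80*R.as_matrix()[:,2],R,q0,s4); print("pre",np.round(q,2),e)
    q,e=ik(T,R,q,s4); print("grip",np.round(q,2),e)
    for hd in (81.8,100,120,140):
        for b in (0,25,80):
            h=np.r_[np.cos(np.deg2rad(hd)),np.sin(np.deg2rad(hd)),0]
            N=np.array([402.5,297,130])-20*h
            t,R=tcp_from_nose(N,np.deg2rad(hd),np.deg2rad(b)); qq,e=ik(t,R,q+[1,0,0,0,0,0],s4); print(hd,b,np.round(t),np.round(qq,2),round(e,3))
import pickle
from cell import *
c=[camera("scene"),camera("side")]
for z in (100,200,300): print(z,np.round(atz(c[1],(180,244),z)),np.round(atz(c[0],(125,330),z)), "lamp tip",np.round(atz(c[1],(195,138),z)))
E
```

```text
[  0.  256.3 424.  447.5  40.8 305.7] 34.35897696758897
pre [-0.97  0.7   1.3   0.45  1.68  0.67] 7.251822545240039e-10
grip [-0.91  0.71  1.45  0.48  1.52  0.64] 5.684341886080802e-15
81.8 0 [376. 110. 177.] [-0.24 -0.01  2.13  0.75  1.21  1.13] 0.0
81.8 25 [381. 146. 244.] [ 0.18 -0.12  1.91  0.26  1.28  1.83] 0.0
81.8 80 [402. 294. 304.] [ 0.85  0.52  1.15 -0.41  2.05  2.48] 0.0
100 0 [435. 111. 177.] [-0.17  0.25  1.83  0.66  1.39  0.99] 0.0
100 25 [429. 146. 244.] [0.15 0.05 1.75 0.27 1.36 1.49] 0.0
100 80 [403. 294. 304.] [ 0.92  0.42  1.29 -0.52  1.9   2.27] 0.0
120 0 [497. 133. 177.] [-0.06  0.5   1.49  0.57  1.59  0.87] 0.0
120 25 [479. 165. 244.] [0.18 0.23 1.54 0.25 1.46 1.19] 0.0
120 80 [404. 295. 304.] [ 0.99  0.3   1.46 -0.62  1.71  2.05] 0.0
140 0 [547. 176. 177.] [0.07 0.72 1.13 0.48 1.81 0.76] 0.0
140 25 [520. 199. 244.] [0.25 0.39 1.33 0.21 1.57 0.93] 0.0
140 80 [405. 295. 304.] [ 1.03  0.15  1.64 -0.69  1.5   1.83] 0.0
pre [-0.57 -0.12  2.4   0.45  0.19  0.54] 1.0151254059564963e-10
grip [-0.59  0.17  2.31  2.04  0.08  2.12] 1.0218172974418848e-11
81.8 0 [376. 110.
[... 247 characters left out ...]
5 [429. 146. 244.] [ 0.15  0.05  1.75 -0.27  1.36  1.49] 0.0
100 80 [403. 294. 304.] [0.92 0.42 1.29 0.52 1.9  2.27] 0.0
120 0 [497. 133. 177.] [-0.06  0.5   1.49 -0.57  1.59  0.87] 0.0
120 25 [479. 165. 244.] [ 0.18  0.23  1.54 -0.25  1.46  1.19] 0.0
120 80 [404. 295. 304.] [0.99 0.3  1.46 0.62 1.71 2.05] 0.0
140 0 [547. 176. 177.] [ 0.07  0.72  1.13 -0.48  1.81  0.76] 0.0
140 25 [520. 199. 244.] [ 0.25  0.39  1.33 -0.21  1.57  0.93] 0.0
140 80 [405. 295. 304.] [1.03 0.15 1.64 0.69 1.5  1.83] 0.0
100 [637. 333. 100.] [583. 528. 100.] lamp tip [ 976. -374.  100.]
200 [560. 440. 200.] [523. 564. 200.] lamp tip [ 859. -184.  200.]
300 [483. 547. 300.] [464. 600. 300.] lamp tip [742.   6. 300.]
```

Call:
servo_tool:
  motion:
    - {"wx": 0.07,"wy": 0,"wz": 0,"dx": 0.16,"dy": 0.2,"dz": 0.08,"fingers": 0}
    - {"wx": 0.14,"wy": 0,"wz": 0,"dx": 0.32,"dy": 0.4,"dz": 0.16,"fingers": 0}
    - {"wx": 0.21,"wy": 0,"wz": 0,"dx": 0.48,"dy": 0.6,"dz": 0.24,"fingers": 0}
    - {"wx": 0.28,"wy": 0,"wz": 0,"dx": 0.64,"dy": 0.8,"dz": 0.32,"fingers": 0}
    - {"wx": 0.349,"wy": 0,"wz": 0,"dx": 0.8,"dy": 1.0,"dz": 0.4,"fingers": 0}
    - {"wx": 0.349,"wy": 0,"wz": 0,"dx": 0.8,"dy": 1.0,"dz": 0.4,"fingers": 0}
    - {"wx": 0.349,"wy": 0,"wz": 0,"dx": 0.8,"dy": 1.0,"dz": 0.4,"fingers": 0}

```text
clock: 10.4
eef_pos: [409.9, -318.5, 235.7]
eef_rot: [-2.441, 0.004, -0.147]
wrist_force: [-0.1, -0.6, 0.6]
finger_gap: 47.2
finger_force: 0.0
```

```bash
python3 - <<'E'
from cell import *
s=read_state(); print(s["clock"],s["eef_pos"],s["eef_rot"],s["joints"],s["finger_gap"])
E
python3 - <<'E'
s=open("kin.py").read()
s=s.replace("a1,d1,l2,l3,a3,Lt=p","a1,d1,l2,l3,a3,Lt,b1=p").replace("apply([a1,0,0])","apply([a1,b1,0])").replace("[0,400,450,400,0,300]","[0,400,450,400,0,300,36]")
open("kin.py","w").write(s)
E
python3 -c "
from kin import *
print(P0,np.abs(f.fun).max())"
```

```text
10.4 [ 409.89929126 -318.45840125  235.70839734] [-2.44062494  0.00371675 -0.14695375] [-0.96459368  0.49212211  1.33384604  0.47262674  1.83823943  0.75757406] 47.20982508246858
[1.61615794e-02 2.56420818e+02 4.24044010e+02 4.47498740e+02
 4.07838448e+01 3.05828931e+02 3.65977596e+01] 0.14357918204573447
```

Call:
servo_tool:
  motion:
    - {"wx": 0,"wy": 0,"wz": 0,"dx": 0,"dy": 0.3,"dz": 0.2,"fingers": 0}
    - {"wx": 0,"wy": 0,"wz": 0,"dx": 0,"dy": 0.65,"dz": 0.43,"fingers": 0}
    - {"wx": 0,"wy": 0,"wz": 0,"dx": 0,"dy": 1.0,"dz": 0.66,"fingers": 0}
    - {"wx": 0,"wy": 0,"wz": 0,"dx": 0,"dy": 1.0,"dz": 0.66,"fingers": 0}
    - {"wx": 0,"wy": 0,"wz": 0,"dx": 0,"dy": 1.0,"dz": 0.66,"fingers": 0}

```text
clock: 10.9
eef_pos: [405.6, -351.6, 125.8]
eef_rot: [-2.445, -0.001, -0.145]
wrist_force: [-0.3, -0.3, 0.7]
finger_gap: 46.9
finger_force: 0.0
```

```bash
python3 - <<'E'
from cell import *
from kin import *
s=read_state(); print(s["clock"],s["eef_pos"],s["eef_rot"],s["joints"])
for s4 in (1,-1): p,r=fk(s["joints"],P0,s4); print(s4,p,r.as_euler('xyz'))
R=Ro.from_euler('xyz',s["eef_rot"]); print("to grip",R.inv().apply(np.array([412,-300.9,61.4])-s["eef_pos"]))
for n in ("side","wrist"):
    c=camera(n); m=color(c,"orange")
    for q in ("tail_grip","tail"): print(n,q,[(d["location"],round(d["conf"],2)) for d in spot_in(q,c)][:2])
    print("exp",proj(c,np.array([[410.3,-313,76],[424-.143*74,-218-.99*74,50]])))
E
```

```text
10.9 [ 405.57956305 -351.57705172  125.82201231] [-2.44546819e+00 -1.36729114e-03 -1.45445813e-01] [-0.99911725  0.65054127  1.35422236  0.43903298  1.686292    0.64315016]
1 [ 408.86852028 -329.22809694  134.01917446] [-2.44546819e+00 -1.36729114e-03 -1.45445813e-01]
-1 [ 191.67195556 -468.95933747  134.01917446] [-2.9128243   0.66347167  0.08111456]
to grip [-1.08024164  2.11999374 82.18223626]
side tail_grip [([304.4, 178.3], 0.76)]
side tail [([306.6, 167.4], 0.42), ([294.1, 180.5], 0.15)]
exp [[309.95043731 168.28783895]
 [307.45498943 176.16838707]]
wrist tail_grip [([218.6, 202.5], 0.72)]
wrist tail [([259.7, 206.9], 0.62)]
exp [[264.01782588 203.78642149]
 [263.13432959 192.0548688 ]]
```

Call:
servo_tool:
  motion:
    - {"wx": 0,"wy": 0,"wz": 0,"dx": 0,"dy": 0.02,"dz": 0.3,"fingers": 0}
    - {"wx": 0,"wy": 0,"wz": 0,"dx": 0,"dy": 0.02,"dz": 0.6,"fingers": 0}
    - {"wx": 0,"wy": 0,"wz": 0,"dx": 0,"dy": 0.02,"dz": 0.81,"fingers": 0}
    - {"wx": 0,"wy": 0,"wz": 0,"dx": 0,"dy": 0.02,"dz": 0.81,"fingers": 0}
    - {"wx": 0,"wy": 0,"wz": 0,"dx": 0,"dy": 0.02,"dz": 0.81,"fingers": 0}

```text
clock: 11.7
eef_pos: [412.7, -302.6, 61.3]
eef_rot: [-2.444, -0.001, -0.146]
wrist_force: [-0.9, -0.4, 0.0]
finger_gap: 46.8
finger_force: 0.0
```

```bash
python3 - <<'E'
s=open("kin.py").read()
s=s.replace("a1,d1,l2,l3,a3,Lt,b1=p","a1,d1,l2,l3,a3,Lt,b1,a4,b4=p").replace("F.apply([a3,0,l3])","F.apply([a3,0,l3])+(F*Rz(s4*q[3])).apply([a4,b4,0])").replace("[0,400,450,400,0,300,36]","[0,400,450,400,0,300,18,0,18]")
s=s.replace("1.0851409],[345.473,-207.529,277.74])]","1.0851409],[345.473,-207.529,277.74]),\n([-.99911725,.65054127,1.35422236,.43903298,1.686292,.64315016],[405.5796,-351.577,125.822]),([-.96459368,.49212211,1.33384604,.47262674,1.83823943,.75757406],[409.89929,-318.4584,235.7084])]")
open("kin.py","w").write(s)
E
python3 - <<'E'
from kin import *
print(np.round(P0,1),np.abs(f.fun).max())
from cell import *
s=read_state(); print(s["eef_pos"],s["eef_rot"],s["wrist_force"],s["clock"])
R,h=tool(np.deg2rad(81.8),0); q0=np.array(s["joints"])
for hd in (81.8,95,110,125):
    q=q0
    for b,zz in ((0,200),(25,122),(50,122),(80,122),(85,122)):
        h=np.r_[np.cos(np.deg2rad(hd)),np.sin(np.deg2rad(hd)),0]
        N=np.array([402.5,297,zz])-20*h
        t,R=tcp_from_nose(N,np.deg2rad(hd),np.deg2rad(b)); qq,e=ik(t,R,q,1); q=qq; w=t-R.apply([0,0,P0[5]]); print(hd,b,np.round(t),np.round(qq,2),round(e,3),"wrist",np.round(w))
E
```

```text
[  0.  221.2 424.2 447.5  40.9 270.6  36.6   0.   -0. ] 0.17879909925858814
[ 412.65144085 -302.60079212   61.27336829] [-2.44440749e+00 -8.05914943e-04 -1.45929120e-01] [-0.8583022  -0.40334415  0.01703607] 11.7
81.8 0 [376. 110. 247.] [-0.28 -0.13  2.04  0.7   1.4   1.25] 0.0 wrist [351. -62. 455.]
81.8 25 [381. 146. 236.] [ 0.11 -0.12  1.92  0.27  1.28  1.75] 0.0 wrist [371.  76. 498.]
81.8 50 [389. 206. 282.] [ 0.49  0.07  1.63 -0.14  1.55  2.21] 0.0 wrist [396. 252. 548.]
81.8 80 [402. 294. 296.] [ 0.77  0.47  1.22 -0.44  1.99  2.42] 0.0 wrist [427. 467. 504.]
81.8 85 [404. 309. 294.] [ 0.8   0.55  1.15 -0.49  2.07  2.42] 0.0 wrist [432. 499. 486.]
95 0 [419. 109. 247.] [-0.23  0.07  1.84  0.66  1.5   1.11] 0.0 wrist [434. -64. 455.]
95 25 [416. 145. 236.] [0.09 0.01 1.81 0.27 1.33 1.51] 0.0 wrist [422.  75. 498.]
95 50 [411. 205. 282.] [ 0.48  0.09  1.6  -0.16  1.52  1.98] 0.0 wrist [406. 252. 548.]
95 80 [403. 294. 296.] [ 0.82  0.41  1.31 -0.53  1.89  2.25] 0.0 wrist [388. 468. 504.]
95 85 [401. 309. 294.] [ 0.86  0.48  1.26 -0.58  1.95  2.27] 0.0 wrist [385. 500. 486.]
110 0
[... 170 characters left out ...]
50 [434. 210. 282.] [ 0.47  0.11  1.58 -0.17  1.47  1.71] 0.0 wrist [418. 255. 548.]
110 80 [403. 295. 296.] [ 0.86  0.33  1.41 -0.61  1.75  2.08] 0.0 wrist [344. 458. 504.]
110 85 [398. 309. 294.] [ 0.91  0.39  1.38 -0.66  1.8   2.12] 0.0 wrist [333. 489. 486.]
125 0 [511. 142. 247.] [-0.06  0.45  1.36  0.54  1.77  0.89] 0.0 wrist [611.  -0. 455.]
125 25 [490. 172. 236.] [0.14 0.27 1.51 0.23 1.48 1.07] 0.0 wrist [530. 114. 498.]
125 50 [455. 221. 282.] [ 0.47  0.14  1.55 -0.17  1.43  1.45] 0.0 wrist [428. 260. 548.]
125 80 [404. 295. 296.] [ 0.89  0.24  1.53 -0.67  1.59  1.92] 0.0 wrist [304. 437. 504.]
125 85 [395. 307. 294.] [ 0.95  0.28  1.52 -0.73  1.64  1.98] 0.0 wrist [286. 464. 486.]
```

Call:
servo_tool:
  motion:
    - {"wx": 0,"wy": 0,"wz": 0,"dx": 0,"dy": 0,"dz": 0,"fingers": 1}
    - {"wx": 0,"wy": 0,"wz": 0,"dx": 0,"dy": 0,"dz": 0,"fingers": 1}
    - {"wx": 0,"wy": 0,"wz": 0,"dx": 0,"dy": 0,"dz": 0,"fingers": 1}
    - {"wx": 0,"wy": 0,"wz": 0,"dx": 0,"dy": 0,"dz": 0,"fingers": 1}
    - {"wx": 0,"wy": 0,"wz": 0,"dx": 0,"dy": 0,"dz": 0,"fingers": 1}
    - {"wx": 0,"wy": 0,"wz": 0,"dx": 0,"dy": 0,"dz": 0,"fingers": 1}
    - {"wx": 0,"wy": 0,"wz": 0,"dx": 0,"dy": 0,"dz": 0,"fingers": 1}
    - {"wx": 0,"wy": 0,"wz": 0,"dx": 0,"dy": 0,"dz": 0,"fingers": 1}
  newtons: 60

```text
clock: 12.5
eef_pos: [412.4, -301.9, 60.6]
eef_rot: [-2.443, -0.0, -0.146]
wrist_force: [-0.4, 1.5, 5.7]
finger_gap: 9.8
finger_force: 60.0
```

```bash
python3 - <<'E'
from cell import *
from kin import *
s=read_state(); print(s["eef_pos"],s["eef_rot"],s["wrist_force"],s["moment"],s["clock"],s["finger_gap"])
a,b=camera("scene"),camera("side")
def pl(c,p,q):
    o,d=ray(c,p);_,e=ray(c,q); n=np.cross(d,e); n/=np.linalg.norm(n); return n,n@o
n1,k1=pl(a,(0,224),(250,26)); n2,k2=pl(b,(140,158),(238,92)); u=np.cross(n1,n2);u/=np.linalg.norm(u)
p=np.linalg.lstsq(np.array([n1,n2]),[k1,k2],rcond=None)[0]; print("tube dir",u,"at y=0:",p-u*p[1]/u[1],"y=450",p+u*(450-p[1])/u[1])
print("cams",ray(a,(255,190))[0],ray(b,(255,190))[0])
cv2.imwrite("pics/full.png",np.hstack([a["image"][::,::,::-1][:,:300],b["image"][:,:,::-1][:,:420]]))
E
```

```text
[ 412.44249247 -301.90240547   60.63531913] [-2.44309146e+00 -1.96000665e-04 -1.45973782e-01] [-0.35840609  1.50968802  5.66121488] [ 0.72190285 -0.01004251  0.18840005] 12.5 9.80528412826143
tube dir [ 0.71601293 -0.45617484 -0.52842218] at y=0: [1617.81102487    0.         -265.07848549] y=450 [911.49012442 450.         256.19090925]
cams [154.11760718 788.33174948 824.03060068] [ -15.62224342 1237.72861394  948.17364231]
```

View pics/full.png

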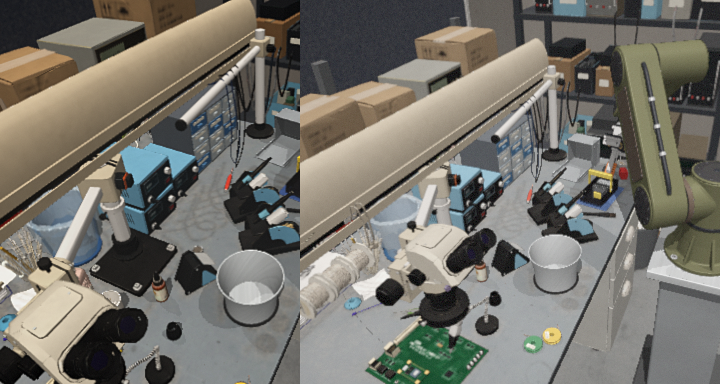

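```bash
python3 - <<'E'
from cell import *
from kin import *
a,b=camera("scene"),camera("side")
for n,p,q in (("tube far end",(257,32),(248,70)),("tube end top",(240,0),(232,38)),("eyepiece right",(143,320),(195,238)),("scope body right",(70,255),(138,218)),("lamp tip",(182,124),(196,138))):
    X=tri([a,b],[p,q]); print(n,np.round(X),np.round(proj(a,X)-p,1),np.round(proj(b,X)-q,1))
E
```

```text
tube far end [ 876. -774.  310.] [[0.1 0.3]] [[-0.1 -0.2]]
tube end top [ 898. -661.  474.] [[-0.2 -2.8]] [[0.2 2.3]]
eyepiece right [400. 609. 386.] [[1.1 0.5]] [[-0.7 -0.3]]
scope body right [587. 558. 363.] [[3.2 2.5]] [[-2.1 -1.8]]
lamp tip [665. 126. 363.] [[-0.2 -0.2]] [[0.1 0.1]]
```

```bash
cat > plan.py <<'E'
from kin import *
import json
def pose(k):
    N,hd,b=np.array(k[:3],float),np.deg2rad(k[3]),np.deg2rad(k[4]); return tcp_from_nose(N,hd,b)
def plan(keys,step=30,ang=6,fingers=1,q=None,dwell=1):
    seq=[]
    for k0,k1 in zip(keys[:-1],keys[1:]):
        k0,k1=np.array(k0,float),np.array(k1,float); fine=[pose(k0+(k1-k0)*t) for t in np.linspace(0,1,41)]
        L=sum(np.linalg.norm(fine[i+1][0]-fine[i][0]) for i in range(40)); A=np.rad2deg((fine[0][1].inv()*fine[-1][1]).magnitude())
        n=int(np.ceil(max(L/step,A/ang,1)))
        t=np.linspace(0,1,n+1)[1:]
        seq+=[pose(k0+(k1-k0)*x) for x in t]
        seq+=[seq[-1]]*dwell
    base=pose(keys[0]); call=[]; 
    def row(base,p):
        d=base[1].inv().apply(p[0]-base[0])/100; w=(base[1].inv()*p[1]).as_rotvec()/2
        return [round(float(v),2) for v in d]+[round(float(v),3) for v in w]
    last=base; calls=[]
    for p in seq:
        r=row(base,p)
        if len(call)==10 or max(map(abs,r))>.995:
            calls.append(call); call=[]; base=last; r=row(base,p)
        call.append(r); last=p
        if q is not None:
            q2,e=ik(p[0],p[1],q); 
            if e>1e-3: print("IK FAIL",p[0],e)
            m=np.abs(q2-q).max()
            if m>.18: print("fast",np.round(q2-q,2))
            q=q2
    calls.append(call)
    for c in calls:
        print("CALL"); [print("  dx %5.2f dy %5.2f dz %5.2f  wx %6.3f wy %6.3f wz %6.3f"%tuple(r)) for r in c]
    if q is not None: print("end q",np.round(q,2),"end tcp",np.round(seq[-1][0]))
E
python3 - <<'E'
from plan import *
from cell import *
q=np.array(read_state()["joints"])
h=np.deg2rad(110); N=np.array([402.5,297])-20*np.r_[np.cos(h),np.sin(h)]; print(N)
plan([(436,-134,14,81.8,0),(436,-134,184,81.8,0),(N[0],N[1],184,110,0),(N[0],N[1],124,110,25)],q=q,step=34,ang=5)
E
```

```text
[409.34040287 278.20614758]
CALL
  dx  0.00 dy -0.22 dz -0.26  wx  0.000 wy  0.000 wz  0.000
  dx  0.00 dy -0.44 dz -0.52  wx  0.000 wy  0.000 wz  0.000
  dx  0.00 dy -0.66 dz -0.78  wx  0.000 wy  0.000 wz  0.000
CALL
  dx  0.00 dy -0.22 dz -0.26  wx  0.000 wy  0.000 wz  0.000
  dx  0.00 dy -0.44 dz -0.52  wx  0.000 wy  0.000 wz  0.000
  dx  0.00 dy -0.44 dz -0.52  wx  0.000 wy  0.000 wz  0.000
  dx -0.00 dy -0.68 dz -0.32  wx -0.000 wy -0.012 wz -0.015
  dx -0.00 dy -0.92 dz -0.12  wx -0.000 wy -0.024 wz -0.029
CALL
  dx  0.02 dy -0.24 dz  0.20  wx  0.000 wy -0.012 wz -0.015
  dx  0.04 dy -0.49 dz  0.41  wx  0.000 wy -0.024 wz -0.029
  dx  0.07 dy -0.73 dz  0.61  wx -0.000 wy -0.037 wz -0.044
  dx  0.09 dy -0.98 dz  0.82  wx -0.000 wy -0.049 wz -0.058
CALL
  dx  0.07 dy -0.24 dz  0.20  wx  0.000 wy -0.012 wz -0.015
  dx  0.14 dy -0.49 dz  0.41  wx  0.000 wy -0.024 wz -0.029
  dx  0.21 dy -0.74 dz  0.62  wx  0.000 wy -0.037 wz -0.044
  dx  0.28 dy -0.99 dz  0.83  wx  0.000 wy -0.049 wz -0.058
CALL
  dx  0.12 dy -0.24 dz  0.20  wx  0.000 wy -0.012 wz -0.015
  dx  0.24 dy -0.48 dz  0.41  wx  0.000 wy -0.024 wz -0.029
  dx  0.35 dy -0.73 dz  0.61  wx -0.000 wy -0.037 wz -0.044
  dx  0.35 dy -0.73 dz  0.61  wx -0.000 wy -0.037 wz -0.044
  dx  0.35 dy -0.78 dz  0.62  wx -0.044 wy -0.035 wz -0.045
  dx  0.34 dy -0.84 dz  0.64  wx -0.087 wy -0.033 wz -0.047
  dx  0.33 dy -0.90 dz  0.68  wx -0.131 wy -0.031 wz -0.048
  dx  0.32 dy -0.97 dz  0.73  wx -0.174 wy -0.029 wz -0.049
CALL
  dx  0.00 dy -0.09 dz  0.03  wx -0.044 wy -0.000 wz  0.000
  dx  0.00 dy -0.09 dz  0.03  wx -0.044 wy -0.000 wz  0.000
end q [0.11 0.14 1.66 0.26 1.41 1.28] end tcp [455. 153. 238.]
```

Call:
servo_tool:
  motion:
    - {"dx": 0,"dy": -0.06,"dz": -0.08,"wx": 0,"wy": 0,"wz": 0,"fingers": 1}
    - {"dx": 0,"dy": -0.18,"dz": -0.21,"wx": 0,"wy": 0,"wz": 0,"fingers": 1}
    - {"dx": 0,"dy": -0.33,"dz": -0.39,"wx": 0,"wy": 0,"wz": 0,"fingers": 1}
    - {"dx": 0,"dy": -0.5,"dz": -0.6,"wx": 0,"wy": 0,"wz": 0,"fingers": 1}
    - {"dx": 0,"dy": -0.66,"dz": -0.78,"wx": 0,"wy": 0,"wz": 0,"fingers": 1}
    - {"dx": 0,"dy": -0.66,"dz": -0.78,"wx": 0,"wy": 0,"wz": 0,"fingers": 1}

```text
clock: 13.3
eef_pos: [413.1, -302.5, 166.0]
eef_rot: [-2.448, -0.004, -0.146]
wrist_force: [-0.8, 0.1, -5.4]
finger_gap: 9.6
finger_force: 60.0
```

```bash
python3 - <<'E'
from cell import *
from kin import *
s=read_state(); print(s["eef_pos"],s["eef_rot"],s["wrist_force"],s["moment"],s["clock"],s["finger_gap"])
c=camera("side"); k,(q)=c,None
O=np.array([424,-218,2+102.]);h=np.array([.143,.99,0]);l=np.array([.99,-.143,0])
print("exp bridge ends",proj(c,[O+[0,0,95]+49*l,O+[0,0,95]-49*l]), "nose",proj(c,[O+85*h+[0,0,12]+46*l,O+85*h+[0,0,12]-46*l]))
im=cv2.resize(c["image"][100:230,220:370,::-1],(690,598),interpolation=cv2.INTER_CUBIC); cv2.imwrite("pics/lift.png",im)
E
```

```text
[ 413.13540126 -302.54005293  166.00357538] [-2.44829736 -0.00431768 -0.14615346] [-0.80837233  0.13960959 -5.43781293] [-1.30209835  0.13496331 -0.06302603] 13.3 9.637991339139424
exp bridge ends [[288.938717   147.81734964]
 [312.36205473 153.1170093 ]] nose [[279.18198146 176.5331821 ]
 [301.13688332 182.26541294]]
```

View pics/lift.png

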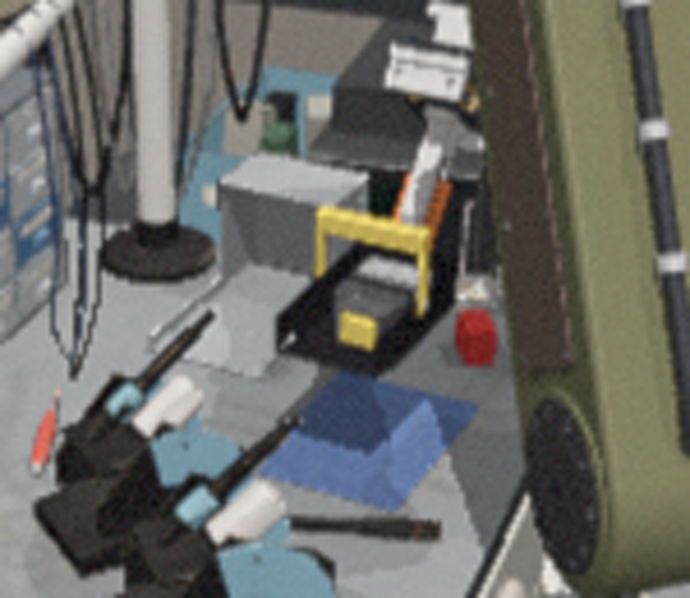

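The tray hangs level from the tongue, with the bridge at (289,146)–(313,151) as predicted and no sag. Carrying on to the hopper.

Call:
servo_tool:
  motion:
    - {"dx": 0,"dy": -0.22,"dz": -0.26,"wx": 0,"wy": 0,"wz": 0,"fingers": 1}
    - {"dx": 0,"dy": -0.44,"dz": -0.52,"wx": 0,"wy": 0,"wz": 0,"fingers": 1}
    - {"dx": 0,"dy": -0.52,"dz": -0.45,"wx": 0,"wy": -0.004,"wz": -0.005,"fingers": 1}
    - {"dx": 0,"dy": -0.68,"dz": -0.32,"wx": 0,"wy": -0.012,"wz": -0.015,"fingers": 1}
    - {"dx": 0,"dy": -0.92,"dz": -0.12,"wx": 0,"wy": -0.024,"wz": -0.029,"fingers": 1}

```text
clock: 13.85
eef_pos: [421.1, -238.9, 228.4]
eef_rot: [-2.442, 0.002, -0.071]
wrist_force: [1.3, 0.3, -4.7]
finger_gap: 9.5
finger_force: 60.0
```

Call:
servo_tool:
  motion:
    - {"dx": 0.02,"dy": -0.24,"dz": 0.2,"wx": 0,"wy": -0.012,"wz": -0.015,"fingers": 1}
    - {"dx": 0.04,"dy": -0.49,"dz": 0.41,"wx": 0,"wy": -0.024,"wz": -0.029,"fingers": 1}
    - {"dx": 0.07,"dy": -0.73,"dz": 0.61,"wx": 0,"wy": -0.037,"wz": -0.044,"fingers": 1}
    - {"dx": 0.09,"dy": -0.98,"dz": 0.82,"wx": 0,"wy": -0.049,"wz": -0.058,"fingers": 1}

```text
clock: 14.25
eef_pos: [439.1, -110.8, 228.7]
eef_rot: [-2.442, 0.002, 0.083]
wrist_force: [0.0, -1.0, -4.8]
finger_gap: 9.8
finger_force: 60.0
```

Call:
servo_tool:
  motion:
    - {"dx": 0.07,"dy": -0.24,"dz": 0.2,"wx": 0,"wy": -0.012,"wz": -0.015,"fingers": 1}
    - {"dx": 0.14,"dy": -0.49,"dz": 0.41,"wx": 0,"wy": -0.024,"wz": -0.029,"fingers": 1}
    - {"dx": 0.21,"dy": -0.74,"dz": 0.62,"wx": 0,"wy": -0.037,"wz": -0.044,"fingers": 1}
    - {"dx": 0.28,"dy": -0.99,"dz": 0.83,"wx": 0,"wy": -0.049,"wz": -0.058,"fingers": 1}

```text
clock: 14.65
eef_pos: [456.2, 20.2, 228.8]
eef_rot: [-2.443, 0.003, 0.235]
wrist_force: [1.3, -1.0, -4.6]
finger_gap: 9.7
finger_force: 60.0
```

Call:
servo_tool:
  motion:
    - {"dx": 0.12,"dy": -0.24,"dz": 0.2,"wx": 0,"wy": -0.012,"wz": -0.015,"fingers": 1}
    - {"dx": 0.24,"dy": -0.48,"dz": 0.41,"wx": 0,"wy": -0.024,"wz": -0.029,"fingers": 1}
    - {"dx": 0.31,"dy": -0.63,"dz": 0.53,"wx": 0,"wy": -0.032,"wz": -0.038,"fingers": 1}
    - {"dx": 0.35,"dy": -0.73,"dz": 0.61,"wx": 0,"wy": -0.037,"wz": -0.044,"fingers": 1}
    - {"dx": 0.35,"dy": -0.73,"dz": 0.61,"wx": 0,"wy": -0.037,"wz": -0.044,"fingers": 1}
    - {"dx": 0.35,"dy": -0.73,"dz": 0.61,"wx": 0,"wy": -0.037,"wz": -0.044,"fingers": 1}

```text
clock: 15.25
eef_pos: [468.8, 118.6, 230.2]
eef_rot: [-2.443, 0.002, 0.348]
wrist_force: [-0.5, -1.3, -6.1]
finger_gap: 9.5
finger_force: 60.0
```

```bash
cat > chk.py <<'E'
from cell import *
from plan import *
def nose():
    s=read_state(); R=Ro.from_euler('xyz',s["eef_rot"]); p=s["eef_pos"]
    # tray frame in tool: x_t,z_t at beta=0
    R0,h=tool(0,0); T=R*R0.inv()   # tray orientation (head 0 ref)
    N=p+T.apply([168.8,0,-47.4]); x=T.apply([1,0,0]); O=N-T.apply([85,0,12])
    print("clock",s["clock"],"tcp",np.round(p,1),"nose",np.round(N,1),"O",np.round(O,1),"head",np.round(np.rad2deg(np.arctan2(x[1],x[0])),1),"pitch",np.round(np.rad2deg(np.arcsin(-x[2])),1),"F",np.round(s["wrist_force"],1),"gap",round(s["finger_gap"],1))
    return s
E
python3 - <<'E'
from chk import *
s=nose(); q=np.array(s["joints"])
N=(409,278)
plan([(*N,184,110,0),(*N,122,110,22)],q=q,ang=4)
E
```

```text
clock 15.25 tcp [468.8 118.6 230.2] nose [411.2 277.3 182.8] O [440.2 197.4 170.8] head 109.9 pitch -0.0 F [-0.5 -1.3 -6.1] gap 9.5
CALL
  dx  0.00 dy -0.03 dz  0.02  wx -0.032 wy  0.000 wz  0.000
  dx -0.00 dy -0.06 dz  0.04  wx -0.064 wy -0.000 wz -0.000
  dx -0.00 dy -0.10 dz  0.08  wx -0.096 wy  0.000 wz -0.000
  dx -0.00 dy -0.13 dz  0.11  wx -0.128 wy  0.000 wz  0.000
  dx -0.00 dy -0.17 dz  0.16  wx -0.160 wy  0.000 wz  0.000
  dx -0.00 dy -0.22 dz  0.21  wx -0.192 wy  0.000 wz  0.000
  dx -0.00 dy -0.22 dz  0.21  wx -0.192 wy  0.000 wz  0.000
end q [0.07 0.16 1.67 0.31 1.41 1.22] end tcp [456. 148. 229.]
```

Call:
servo_tool:
  motion:
    - {"dx": 0,"dy": -0.03,"dz": 0.02,"wx": -0.032,"wy": 0,"wz": 0,"fingers": 1}
    - {"dx": 0,"dy": -0.06,"dz": 0.04,"wx": -0.064,"wy": 0,"wz": 0,"fingers": 1}
    - {"dx": 0,"dy": -0.1,"dz": 0.08,"wx": -0.096,"wy": 0,"wz": 0,"fingers": 1}
    - {"dx": 0,"dy": -0.13,"dz": 0.11,"wx": -0.128,"wy": 0,"wz": 0,"fingers": 1}
    - {"dx": 0,"dy": -0.17,"dz": 0.16,"wx": -0.16,"wy": 0,"wz": 0,"fingers": 1}
    - {"dx": 0,"dy": -0.22,"dz": 0.21,"wx": -0.192,"wy": 0,"wz": 0,"fingers": 1}
    - {"dx": 0,"dy": -0.22,"dz": 0.21,"wx": -0.192,"wy": 0,"wz": 0,"fingers": 1}

```text
clock: 15.95
eef_pos: [458.3, 147.7, 229.3]
eef_rot: [-2.829, 0.0, 0.348]
wrist_force: [0.0, 1.0, -5.1]
finger_gap: 9.7
finger_force: 60.0
```

```bash
python3 - <<'E'
from chk import *
s=nose(); q=np.array(s["joints"])
N=(409,278)
plan([(*N,122,110,22),(*N,122,110,55),(*N,122,110,80)],q=q,ang=5.5,dwell=2)
c=camera("side")
P=np.array([409,278,122]); l=np.array([.94,.342,0])
print(proj(c,[P-46*l,P+46*l]))
cv2.imwrite("pics/pour0.png",cv2.resize(c["image"][90:330,140:410,::-1],(675,600),interpolation=cv2.INTER_CUBIC))
E
```

```text
clock 15.95 tcp [458.3 147.7 229.3] nose [411.  278.  121.9] O [439.4 199.7 142.8] head 110.0 pitch 22.1 F [ 0.   1.  -5.1] gap 9.7
CALL
  dx  0.00 dy -0.12 dz -0.08  wx -0.041 wy  0.000 wz  0.000
  dx -0.00 dy -0.25 dz -0.14  wx -0.082 wy  0.000 wz -0.000
  dx  0.00 dy -0.38 dz -0.20  wx -0.123 wy  0.000 wz -0.000
  dx -0.00 dy -0.52 dz -0.24  wx -0.165 wy  0.000 wz  0.000
  dx  0.00 dy -0.66 dz -0.27  wx -0.206 wy  0.000 wz  0.000
  dx -0.00 dy -0.80 dz -0.30  wx -0.247 wy  0.000 wz  0.000
  dx -0.00 dy -0.95 dz -0.30  wx -0.288 wy  0.000 wz -0.000
  dx -0.00 dy -0.95 dz -0.30  wx -0.288 wy  0.000 wz -0.000
  dx -0.00 dy -0.95 dz -0.30  wx -0.288 wy  0.000 wz -0.000
CALL
  dx -0.00 dy -0.13 dz -0.08  wx -0.044 wy  0.000 wz -0.000
  dx  0.00 dy -0.27 dz -0.15  wx -0.087 wy  0.000 wz  0.000
  dx -0.00 dy -0.41 dz -0.21  wx -0.131 wy  0.000 wz  0.000
  dx -0.00 dy -0.55 dz -0.25  wx -0.175 wy  0.000 wz -0.000
  dx  0.00 dy -0.70 dz -0.28  wx -0.218 wy  0.000 wz  0.000
  dx  0.00 dy -0.70 dz -0.28  wx -0.218 wy  0.000 wz  0.000
  dx  0.00 dy -0.70 dz -0.28  wx -0.218 wy  0.000 wz  0.000
end q [ 0.86  0.33  1.42 -0.6   1.75  2.08] end tcp [403. 294. 296.]
[[269.93234325 243.88021393]
 [239.27352456 243.77718456]]
```

View pics/pour0.png

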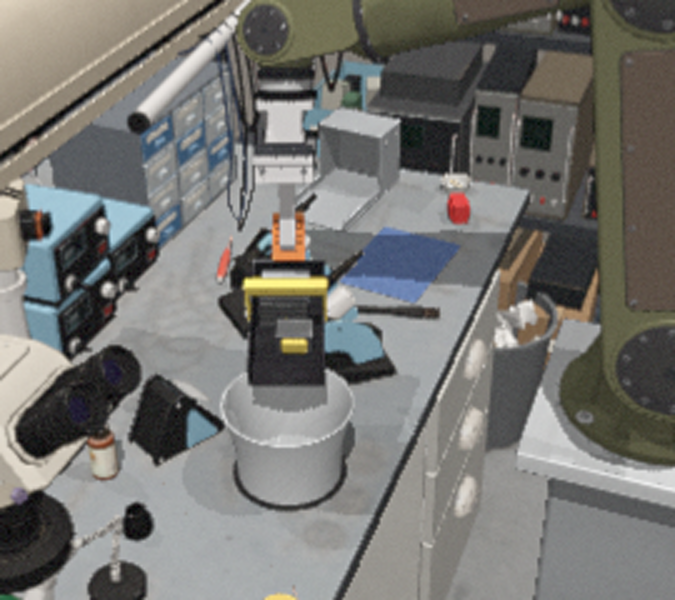

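The tray's nose (288,385) is centred over the hopper mouth with the parts still inside. Tipping.

Call:
servo_tool:
  motion:
    - {"dx": 0,"dy": -0.12,"dz": -0.08,"wx": -0.041,"wy": 0,"wz": 0,"fingers": 1}
    - {"dx": 0,"dy": -0.25,"dz": -0.14,"wx": -0.082,"wy": 0,"wz": 0,"fingers": 1}
    - {"dx": 0,"dy": -0.38,"dz": -0.2,"wx": -0.123,"wy": 0,"wz": 0,"fingers": 1}
    - {"dx": 0,"dy": -0.52,"dz": -0.24,"wx": -0.165,"wy": 0,"wz": 0,"fingers": 1}
    - {"dx": 0,"dy": -0.66,"dz": -0.27,"wx": -0.206,"wy": 0,"wz": 0,"fingers": 1}
    - {"dx": 0,"dy": -0.8,"dz": -0.3,"wx": -0.247,"wy": 0,"wz": 0,"fingers": 1}
    - {"dx": 0,"dy": -0.95,"dz": -0.3,"wx": -0.288,"wy": 0,"wz": 0,"fingers": 1}
    - {"dx": 0,"dy": -0.95,"dz": -0.3,"wx": -0.288,"wy": 0,"wz": 0,"fingers": 1}
    - {"dx": 0,"dy": -0.95,"dz": -0.3,"wx": -0.288,"wy": 0,"wz": 0,"fingers": 1}

```text
clock: 16.9
eef_pos: [431.2, 223.4, 286.4]
eef_rot: [2.882, 0.003, 0.348]
wrist_force: [-0.2, -1.2, -3.0]
finger_gap: 9.7
finger_force: 60.0
```

```bash
python3 - <<'E'
from chk import *
s=nose()
E
```

```text
clock 16.9 tcp [431.2 223.4 286.4] nose [410.9 278.1 121.1] O [431.1 222.9 183.7] head 110.2 pitch 54.9 F [-0.2 -1.2 -3. ] gap 9.7
```

Call:
servo_tool:
  motion:
    - {"dx": 0,"dy": -0.13,"dz": -0.08,"wx": -0.044,"wy": 0,"wz": 0,"fingers": 1}
    - {"dx": 0,"dy": -0.27,"dz": -0.15,"wx": -0.087,"wy": 0,"wz": 0,"fingers": 1}
    - {"dx": 0,"dy": -0.41,"dz": -0.21,"wx": -0.131,"wy": 0,"wz": 0,"fingers": 1}
    - {"dx": 0,"dy": -0.55,"dz": -0.25,"wx": -0.175,"wy": 0,"wz": 0,"fingers": 1}
    - {"dx": 0,"dy": -0.7,"dz": -0.28,"wx": -0.218,"wy": 0,"wz": 0,"fingers": 1}
    - {"dx": 0,"dy": -0.7,"dz": -0.28,"wx": -0.218,"wy": 0,"wz": 0,"fingers": 1}
    - {"dx": 0,"dy": -0.7,"dz": -0.28,"wx": -0.218,"wy": 0,"wz": 0,"fingers": 1}
    - {"dx": 0,"dy": -0.7,"dz": -0.28,"wx": -0.218,"wy": 0,"wz": 0,"fingers": 1}
    - {"dx": 0,"dy": -0.7,"dz": -0.28,"wx": -0.218,"wy": 0,"wz": 0,"fingers": 1}

```text
clock: 17.8
eef_pos: [406.3, 293.1, 296.5]
eef_rot: [2.445, 0.0, 0.346]
wrist_force: [-0.5, -0.4, -1.6]
finger_gap: 10.0
finger_force: 60.0
```

```bash
python3 - <<'E'
from chk import *
s=nose(); q=np.array(s["joints"])
N=(411,278)
c=camera("scene"); cv2.imwrite("pics/pour1.png",cv2.resize(c["image"][160:384,140:365,::-1],(600,600),interpolation=cv2.INTER_CUBIC))
plan([(*N,122,110,80),(*N,135,110,40),(*N,184,110,0),(435,-136,184,81.8,0),(435,-136,44,81.8,0)],q=q,ang=7,step=40)
E
```

```text
clock 17.8 tcp [406.3 293.1 296.5] nose [412.  277.1 122. ] O [421.1 252.  203.5] head 109.9 pitch 79.9 F [-0.5 -0.4 -1.6] gap 10.0
CALL
  dx  0.00 dy  0.18 dz  0.11  wx  0.058 wy -0.000 wz  0.000
  dx -0.00 dy  0.34 dz  0.23  wx  0.116 wy  0.000 wz  0.000
  dx -0.00 dy  0.48 dz  0.38  wx  0.175 wy  0.000 wz -0.000
  dx  0.00 dy  0.60 dz  0.53  wx  0.233 wy -0.000 wz -0.000
  dx -0.00 dy  0.70 dz  0.70  wx  0.291 wy  0.000 wz -0.000
  dx  0.00 dy  0.78 dz  0.87  wx  0.349 wy  0.000 wz  0.000
  dx  0.00 dy  0.78 dz  0.87  wx  0.349 wy  0.000 wz  0.000
CALL
  dx -0.00 dy  0.16 dz  0.04  wx  0.058 wy  0.000 wz  0.000
  dx -0.00 dy  0.31 dz  0.10  wx  0.116 wy  0.000 wz  0.000
  dx -0.00 dy  0.44 dz  0.18  wx  0.175 wy  0.000 wz  0.000
  dx -0.00 dy  0.54 dz  0.27  wx  0.233 wy  0.000 wz  0.000
  dx -0.00 dy  0.63 dz  0.37  wx  0.291 wy  0.000 wz  0.000
  dx -0.00 dy  0.70 dz  0.48  wx  0.349 wy  0.000 wz  0.000
  dx -0.00 dy  0.70 dz  0.48  wx  0.349 wy  0.000 wz  0.000
CALL
  dx -0.18 dy  0.28 dz -0.23  wx  0.000 wy  0.014 wz  0.017
  dx -0.37 dy  0.55 dz -0.46  wx  0.000 wy  0.029 wz 
[... 298 characters left out ...]
y  0.014 wz  0.017
  dx -0.17 dy  0.57 dz -0.48  wx -0.000 wy  0.029 wz  0.034
  dx -0.25 dy  0.85 dz -0.72  wx -0.000 wy  0.043 wz  0.051
CALL
  dx -0.03 dy  0.29 dz -0.24  wx  0.000 wy  0.014 wz  0.017
  dx -0.07 dy  0.57 dz -0.48  wx  0.000 wy  0.029 wz  0.034
  dx -0.07 dy  0.57 dz -0.48  wx  0.000 wy  0.029 wz  0.034
  dx -0.07 dy  0.79 dz -0.21  wx  0.000 wy  0.029 wz  0.034
CALL
  dx  0.00 dy  0.22 dz  0.27  wx  0.000 wy  0.000 wz  0.000
  dx  0.00 dy  0.45 dz  0.54  wx  0.000 wy  0.000 wz  0.000
  dx  0.00 dy  0.67 dz  0.80  wx  0.000 wy  0.000 wz  0.000
  dx  0.00 dy  0.67 dz  0.80  wx  0.000 wy  0.000 wz  0.000
end q [-0.95  0.63  1.49  0.46  1.57  0.64] end tcp [ 411. -303.   91.]
```

View pics/pour1.png

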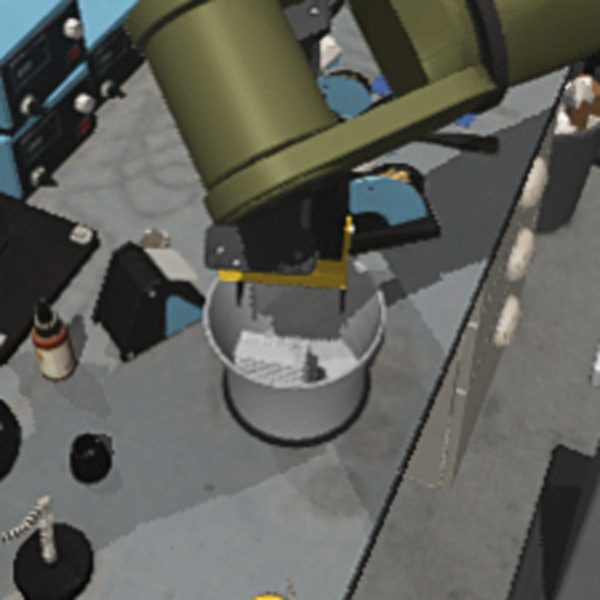

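That was more pictures than the 10 allowed, so from here I'll use numeric checks only. The last one showed a heat sink lying in the hopper at (275,355) and the bottle and loupe standing. Levelling the tray.

Call:
servo_tool:
  motion:
    - {"dx": 0,"dy": 0.18,"dz": 0.11,"wx": 0.058,"wy": 0,"wz": 0,"fingers": 1}
    - {"dx": 0,"dy": 0.34,"dz": 0.23,"wx": 0.116,"wy": 0,"wz": 0,"fingers": 1}
    - {"dx": 0,"dy": 0.48,"dz": 0.38,"wx": 0.175,"wy": 0,"wz": 0,"fingers": 1}
    - {"dx": 0,"dy": 0.6,"dz": 0.53,"wx": 0.233,"wy": 0,"wz": 0,"fingers": 1}
    - {"dx": 0,"dy": 0.7,"dz": 0.7,"wx": 0.291,"wy": 0,"wz": 0,"fingers": 1}
    - {"dx": 0,"dy": 0.78,"dz": 0.87,"wx": 0.349,"wy": 0,"wz": 0,"fingers": 1}
    - {"dx": 0,"dy": 0.78,"dz": 0.87,"wx": 0.349,"wy": 0,"wz": 0,"fingers": 1}
    - {"dx": 0,"dy": 0.78,"dz": 0.87,"wx": 0.349,"wy": 0,"wz": 0,"fingers": 1}

```text
clock: 18.65
eef_pos: [445.4, 184.2, 279.8]
eef_rot: [3.14, 0.0, 0.345]
wrist_force: [-0.1, -0.3, -2.5]
finger_gap: 9.9
finger_force: 60.0
```

Call:
servo_tool:
  motion:
    - {"dx": 0,"dy": 0.16,"dz": 0.04,"wx": 0.058,"wy": 0,"wz": 0,"fingers": 1}
    - {"dx": 0,"dy": 0.31,"dz": 0.1,"wx": 0.116,"wy": 0,"wz": 0,"fingers": 1}
    - {"dx": 0,"dy": 0.44,"dz": 0.18,"wx": 0.175,"wy": 0,"wz": 0,"fingers": 1}
    - {"dx": 0,"dy": 0.54,"dz": 0.27,"wx": 0.233,"wy": 0,"wz": 0,"fingers": 1}
    - {"dx": 0,"dy": 0.63,"dz": 0.37,"wx": 0.291,"wy": 0,"wz": 0,"fingers": 1}
    - {"dx": 0,"dy": 0.7,"dz": 0.48,"wx": 0.349,"wy": 0,"wz": 0,"fingers": 1}
    - {"dx": 0,"dy": 0.7,"dz": 0.48,"wx": 0.349,"wy": 0,"wz": 0,"fingers": 1}
    - {"dx": 0,"dy": 0.7,"dz": 0.48,"wx": 0.349,"wy": 0,"wz": 0,"fingers": 1}

```text
clock: 19.45
eef_pos: [469.0, 120.0, 231.3]
eef_rot: [-2.446, 0.002, 0.349]
wrist_force: [-0.1, -0.4, -2.7]
finger_gap: 9.7
finger_force: 60.0
```

```bash
python3 - <<'E'
from chk import *
F=[]
for n in ("scene","side"):
    c=camera(n); F.append(read_state()["wrist_force"][2])
    rim=proj(c,[[402.5+75*np.cos(t),297+75*np.sin(t),60] for t in np.linspace(0,6.28,8)]); print(n,"hopper px",rim.min(0).round(),rim.max(0).round())
    for q in ("heatsink_a","transformer","bottle_1","loupe"):
        print(q,[(np.round(d["location"]).tolist(),round(d["conf"],2)) for d in spot_in(q,c)]); F.append(read_state()["wrist_force"][2])
    m=color(c,"yellow"); k,l,st,ce=cv2.connectedComponentsWithStats(m); print("yellow",[(st[i,4],ce[i].round().tolist()) for i in range(1,k) if st[i,4]>8])
print("Fz",np.mean(F)); nose()
E
```

```text
scene hopper px [221. 265.] [281. 315.]
heatsink_a [([243.0, 294.0], 0.84), ([288.0, 135.0], 0.29)]
transformer [([338.0, 162.0], 0.65)]
bottle_1 [([157.0, 289.0], 0.71)]
loupe [([171.0, 335.0], 0.55)]
yellow [(np.int32(458), [252.0, 197.0]), (np.int32(10), [240.0, 383.0])]
side hopper px [232. 249.] [279. 281.]
heatsink_a [([254.0, 263.0], 0.76)]
transformer [([181.0, 273.0], 0.52)]
bottle_1 [([179.0, 271.0], 0.55)]
loupe [([195.0, 299.0], 0.67)]
yellow []
Fz -2.837769279188905
clock 19.95 tcp [468.9 119.7 231.6] nose [411.4 278.4 184.1] O [440.3 198.5 172.2] head 109.9 pitch 0.0 F [ 0.2 -0.2 -2.7] gap 9.7
```

The tray weighs 2.8 N, so it is empty. The heat sinks are seen in the hopper, and the bottle and loupe are where they were. Returning to the mat.

Call:
servo_tool:
  motion:
    - {"dx": -0.18,"dy": 0.28,"dz": -0.23,"wx": 0,"wy": 0.014,"wz": 0.017,"fingers": 1}
    - {"dx": -0.37,"dy": 0.55,"dz": -0.46,"wx": 0,"wy": 0.029,"wz": 0.034,"fingers": 1}
    - {"dx": -0.55,"dy": 0.82,"dz": -0.69,"wx": 0,"wy": 0.043,"wz": 0.051,"fingers": 1}

```text
clock: 20.25
eef_pos: [453.3, -1.1, 231.7]
eef_rot: [-2.444, 0.0, 0.213]
wrist_force: [0.5, -0.5, -3.0]
finger_gap: 9.8
finger_force: 60.0
```

Call:
servo_tool:
  motion:
    - {"dx": -0.13,"dy": 0.28,"dz": -0.24,"wx": 0,"wy": 0.014,"wz": 0.017,"fingers": 1}
    - {"dx": -0.27,"dy": 0.57,"dz": -0.47,"wx": 0,"wy": 0.029,"wz": 0.034,"fingers": 1}
    - {"dx": -0.4,"dy": 0.84,"dz": -0.71,"wx": 0,"wy": 0.043,"wz": 0.051,"fingers": 1}

```text
clock: 20.55
eef_pos: [437.6, -117.5, 232.1]
eef_rot: [-2.444, -0.0, 0.079]
wrist_force: [-0.1, -0.4, -3.4]
finger_gap: 10.4
finger_force: 60.0
```

Call:
servo_tool:
  motion:
    - {"dx": -0.08,"dy": 0.29,"dz": -0.24,"wx": 0,"wy": 0.014,"wz": 0.017,"fingers": 1}
    - {"dx": -0.17,"dy": 0.57,"dz": -0.48,"wx": 0,"wy": 0.029,"wz": 0.034,"fingers": 1}
    - {"dx": -0.25,"dy": 0.85,"dz": -0.72,"wx": 0,"wy": 0.043,"wz": 0.051,"fingers": 1}

```text
clock: 20.85
eef_pos: [421.7, -230.6, 232.7]
eef_rot: [-2.444, -0.001, -0.055]
wrist_force: [0.7, -1.0, -2.5]
finger_gap: 9.9
finger_force: 60.0
```

Call:
servo_tool:
  motion:
    - {"dx": -0.03,"dy": 0.29,"dz": -0.24,"wx": 0,"wy": 0.014,"wz": 0.017,"fingers": 1}
    - {"dx": -0.07,"dy": 0.57,"dz": -0.48,"wx": 0,"wy": 0.029,"wz": 0.034,"fingers": 1}
    - {"dx": -0.07,"dy": 0.57,"dz": -0.48,"wx": 0,"wy": 0.029,"wz": 0.034,"fingers": 1}
    - {"dx": -0.07,"dy": 0.57,"dz": -0.48,"wx": 0,"wy": 0.029,"wz": 0.034,"fingers": 1}

```text
clock: 21.25
eef_pos: [411.1, -303.4, 232.4]
eef_rot: [-2.443, -0.001, -0.143]
wrist_force: [-0.3, 1.0, -2.4]
finger_gap: 9.7
finger_force: 60.0
```

```bash
python3 - <<'E'
from chk import *
nose()
E
```

```text
clock 21.25 tcp [ 411.1 -303.4  232.4] nose [ 435.2 -136.3  185.1] O [ 423.1 -220.4  173.1] head 81.8 pitch -0.0 F [-0.3  1.  -2.4] gap 9.7
```

Call:
servo_tool:
  motion:
    - {"dx": 0,"dy": 0.2,"dz": 0.24,"wx": 0,"wy": 0,"wz": 0,"fingers": 1}
    - {"dx": 0,"dy": 0.4,"dz": 0.48,"wx": 0,"wy": 0,"wz": 0,"fingers": 1}
    - {"dx": 0,"dy": 0.6,"dz": 0.72,"wx": 0,"wy": 0,"wz": 0,"fingers": 1}
    - {"dx": 0,"dy": 0.71,"dz": 0.84,"wx": 0,"wy": 0,"wz": 0,"fingers": 1}

```text
clock: 21.65
eef_pos: [411.3, -301.8, 120.8]
eef_rot: [-2.442, 0.001, -0.14]
wrist_force: [-0.8, 0.9, -2.1]
finger_gap: 9.8
finger_force: 60.0
```

Call:
servo_tool:
  motion:
    - {"dx": 0,"dy": 0.15,"dz": 0.18,"wx": 0,"wy": 0,"wz": 0,"fingers": 1}
    - {"dx": 0,"dy": 0.28,"dz": 0.33,"wx": 0,"wy": 0,"wz": 0,"fingers": 1}
    - {"dx": 0,"dy": 0.34,"dz": 0.41,"wx": 0,"wy": 0,"wz": 0,"fingers": 1}
    - {"dx": 0,"dy": 0.37,"dz": 0.445,"wx": 0,"wy": 0,"wz": 0,"fingers": 1}
    - {"dx": 0,"dy": 0.37,"dz": 0.445,"wx": 0,"wy": 0,"wz": 0,"fingers": 1}
    - {"dx": 0,"dy": 0.37,"dz": 0.445,"wx": 0,"wy": 0,"wz": 0,"fingers": 1}

```text
clock: 22.25
eef_pos: [411.8, -303.4, 65.8]
eef_rot: [-2.444, -0.002, -0.142]
wrist_force: [0.9, -0.2, -2.4]
finger_gap: 9.8
finger_force: 60.0
```

```bash
python3 - <<'E'
from chk import *
nose()
E
```

```text
clock 22.25 tcp [ 411.8 -303.4   65.8] nose [ 435.7 -136.4   18.2] O [ 423.7 -220.5    6.3] head 81.9 pitch 0.1 F [ 0.9 -0.2 -2.4] gap 9.8
```

Lower 4 mm more, then release slowly and back out along the tongue.

Call:
servo_tool:
  motion:
    - {"dx": 0,"dy": 0.015,"dz": 0.02,"wx": 0,"wy": 0,"wz": 0,"fingers": 1}
    - {"dx": 0,"dy": 0.03,"dz": 0.035,"wx": 0,"wy": 0,"wz": 0,"fingers": 1}
    - {"dx": 0,"dy": 0.03,"dz": 0.035,"wx": 0,"wy": 0,"wz": 0,"fingers": 1}
    - {"dx": 0,"dy": 0.03,"dz": 0.035,"wx": 0,"wy": 0,"wz": 0,"fingers": 1}

```text
clock: 22.65
eef_pos: [411.6, -303.4, 60.7]
eef_rot: [-2.444, -0.002, -0.142]
wrist_force: [0.7, -1.6, 2.9]
finger_gap: 9.2
finger_force: 60.0
```

```bash
python3 - <<'E'
from chk import *
nose()
E
```

```text
clock 22.65 tcp [ 411.6 -303.4   60.7] nose [ 435.6 -136.3   13.2] O [ 423.5 -220.4    1.3] head 81.9 pitch 0.0 F [ 0.7 -1.6  2.9] gap 9.2
```

On the mat. Opening, then withdrawing.

Call:
servo_tool:
  motion:
    - {"dx": 0,"dy": 0,"dz": 0,"wx": 0,"wy": 0,"wz": 0,"fingers": 0}
    - {"dx": 0,"dy": 0,"dz": 0,"wx": 0,"wy": 0,"wz": 0,"fingers": 0}
    - {"dx": 0,"dy": 0,"dz": 0,"wx": 0,"wy": 0,"wz": 0,"fingers": 0}
    - {"dx": 0,"dy": 0,"dz": 0,"wx": 0,"wy": 0,"wz": 0,"fingers": 0}
    - {"dx": 0,"dy": 0,"dz": 0,"wx": 0,"wy": 0,"wz": 0,"fingers": 0}

```text
clock: 23.15
eef_pos: [411.4, -303.2, 60.2]
eef_rot: [-2.443, -0.001, -0.142]
wrist_force: [0.1, -0.2, 0.1]
finger_gap: 45.4
finger_force: 0.0
```

Call:
servo_tool:
  motion:
    - {"dx": 0,"dy": 0,"dz": -0.2,"wx": 0,"wy": 0,"wz": 0,"fingers": 0}
    - {"dx": 0,"dy": 0,"dz": -0.5,"wx": 0,"wy": 0,"wz": 0,"fingers": 0}
    - {"dx": 0,"dy": 0,"dz": -0.8,"wx": 0,"wy": 0,"wz": 0,"fingers": 0}
    - {"dx": 0,"dy": 0,"dz": -0.9,"wx": 0,"wy": 0,"wz": 0,"fingers": 0}

```text
clock: 23.55
eef_pos: [403.3, -362.3, 131.1]
eef_rot: [-2.446, -0.003, -0.143]
wrist_force: [0.4, -0.2, -0.4]
finger_gap: 46.9
finger_force: 0.0
```

Call:
servo_tool:
  motion:
    - {"dx": 0,"dy": -0.3,"dz": -0.3,"wx": 0,"wy": 0,"wz": 0,"fingers": 0}
    - {"dx": 0,"dy": -0.6,"dz": -0.6,"wx": 0,"wy": 0,"wz": 0,"fingers": 0}
    - {"dx": 0,"dy": -0.8,"dz": -0.9,"wx": 0,"wy": 0,"wz": 0,"fingers": 0}
    - {"dx": 0,"dy": -0.8,"dz": -0.9,"wx": 0,"wy": 0,"wz": 0,"fingers": 0}

```text
clock: 23.95
eef_pos: [404.3, -357.6, 253.4]
eef_rot: [-2.449, -0.006, -0.142]
wrist_force: [-0.3, 0.2, 0.1]
finger_gap: 46.9
finger_force: 0.0
```

```bash
python3 - <<'E'
from chk import *
s=nose()
O=np.array([423.5,-220.4,2.]);h=np.array([.141,.99,0]);l=np.array([.99,-.141,0])
for n in ("scene","side","wrist"):
    c=camera(n); print(n,"exp bridge",proj(c,O+[0,0,95]).round(1),"exp hopper",proj(c,[402.5,297,40]).round())
    for q in ("tray","bridge_grip","heatsink_a","transformer","bottle_1","loupe"):
        print(q,[(np.round(d["location"]).tolist(),round(d["conf"],2)) for d in spot_in(q,c)])
    hs=cv2.cvtColor(c["image"],cv2.COLOR_RGB2HSV)
    for k in cv2.findContours(cv2.inRange(hs,(22,150,60),(34,255,255)),0,2)[0]:
        if cv2.contourArea(k)>60: print("yellow",cv2.minAreaRect(np.array([atz(c,p,106)[:2] for p in k[:,0].astype(float)],np.float32)))
E
```

```text
clock 23.95 tcp [ 404.3 -357.6  253.4] nose [ 428.3 -190.8  205.2] O [ 416.4 -275.   193.6] head 81.9 pitch 0.3 F [-0.3  0.2  0.1] gap 46.9
scene exp bridge [[310.9 161.8]] exp hopper [[250. 293.]]
tray [([310.0, 173.0], 0.72)]
bridge_grip [([308.0, 175.0], 0.59)]
heatsink_a [([241.0, 292.0], 0.85)]
transformer [([342.0, 161.0], 0.72)]
bottle_1 [([160.0, 288.0], 0.53)]
loupe [([170.0, 332.0], 0.49)]
yellow ((407.8110656738281, -170.62054443359375), (90.2348403930664, 138.7014617919922), 16.347288131713867)
side exp bridge [[300.1 173.7]] exp hopper [[255. 269.]]
tray [([303.0, 187.0], 0.75)]
bridge_grip [([300.0, 185.0], 0.75)]
heatsink_a [([252.0, 263.0], 0.66)]
transformer [([322.0, 172.0], 0.59)]
bottle_1 [([181.0, 270.0], 0.58)]
loupe [([196.0, 299.0], 0.46)]
wrist exp bridge [[253.8 166. ]] exp hopper [[104. 175.]]
tray [([295.0, 161.0], 0.76)]
bridge_grip [([296.0, 162.0], 0.89)]
heatsink_a [([74.0, 179.0], 0.61)]
transformer [([436.0, 200.0], 0.69)]
bottle_1 [([64.0, 83.0], 0.58), ([414.0, 27.0], 0.52)]
loupe [([77.0, 125.0], 0.73), ([292.0, 162.0], 0.61)]
yellow ((421.55206298828125, -243.85116577148438), (61.4039192199707, 102.72386932373047), 80.99467468261719)
```

```bash
python3 -c "
from cell import *
print(sign_off())"
```

```text
the job is handed in; nothing more can be done
None
```

The job is handed in after about 24 s of robot time: the empty tray stands released near the mat's centre and its scrap was tipped into the hopper. I saw the heat sinks there, but the transformer only indirectly (the lifted tray weighed as empty). The bottle and loupe had not moved; I viewed 12 pictures, two over the limit of 10.

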